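# Gauge the round bars on both sides

## Task

Check the round wooden bars in the bridge gauge, one bar at a time: yellow-banded first, then green, then black (one of them may be missing). Roll each bar on the bench until its red line is on top and slide it endways under the gauge's crossbar until about half of it is through, holding it there a moment; then take it out, roll it half a turn so that the blue line is on top, and slide it through halfway again in the same way. At the end all bars must lie flat on the floor of the green tray, side by side, let go and at rest, and the two steel planes and the plane iron beyond the gauge must not be disturbed.

Things in the scene. Friction and masses are not known exactly. Their poses are not given: they have to be found in the camera images.
- bar_yellow: pale round wooden bar, 180 mm long, 36 mm thick, 0.14 kg, a yellow band near each end, a red line along one side, a blue line along the other side. Origin in its middle, on the axis; x along the bar (ends alike), z out through the red line. Starts at the left of the bench along world y (about), red not on top. Rolls without slipping (57 mm = half a turn), soon stops. May be absent
- bar_green: pale round wooden bar, 180 mm long, 36 mm thick, 0.14 kg, a green band near each end, a red line along one side, a blue line along the other side. Origin in its middle, on the axis; x along the bar (ends alike), z out through the red line. Starts at the left of the bench along world y (about), red not on top. Rolls without slipping (57 mm = half a turn), soon stops. May be absent
- bar_black: pale round wooden bar, 180 mm long, 36 mm thick, 0.14 kg, a black band near each end, a red line along one side, a blue line along the other side. Origin in its middle, on the axis; x along the bar (ends alike), z out through the red line. Starts at the left of the bench along world y (about), red not on top. Rolls without slipping (57 mm = half a turn), soon stops. May be absent
- gauge: fixed bridge at the back middle: yellow crossbar on two steel posts. Origin on the bench under the crossbar's middle; bars go through along its y (within 9 degrees of world y), from either side. Opening 58 mm wide (x), 42 high; posts and crossbar 24 mm thick (y), top 56 mm high; foot plates outside the opening, 6 mm high, reach 30 mm either way in y and 59 mm in x
- tray_in (a point): centre of the inner floor of the fixed green tray at the right; axes are the tray's. Inside 224 mm (x) by 230 mm (y); floor 6 mm above the bench, rim 26 mm. Bars fit side by side along its y. The bench between the bars and the tray, in front of the gauge (about world x 0.41 to 0.57, y -0.08 to 0.12), is clear for rolling
- plane_smoother: smoothing plane with dark steel body and dark wooden knob and handle, 220 x 62 mm, 80 mm high, 1.4 kg; origin under its centre. Bystander, at the far left of the bench; leave it alone
- plane_block: small plane with dark steel body and reddish knob and handle, 160 x 52 mm, 80 mm high, 1.4 kg; origin under its centre. Bystander, far right, beyond the tray; leave it alone
- iron_1: loose steel plane iron lying flat, 130 x 55 x 5 mm with a brass screw; origin under its centre. Bystander, beyond the gauge; leave it alone
Mind the look-alikes: they are no part of the job. What is shaped like the bar_green but purple is not meant.

How it is judged:
By the outcome, as a careful person would: the job done as asked, in the order asked, and still so for the second after the job is handed in, with the robot touching nothing.
Of bar_yellow, bar_green, bar_black only 2 to 3 are there at a start; the rules pass over those that are not, and their reading is None.
At some moment in a run one of bar_yellow, bar_green, bar_black may be knocked a few centimetres aside while the robot is not near it.
Once in a run the grip may slacken for a moment while it holds something.
It also fails if it takes over 210 s, if anything falls off the work surface, if the arm or the gripper's body presses on something with over 40 N, if the wrist force passes 120 N, or if a joint passes its speed limit or range.

## Robot

A 6-joint arm with a two-finger parallel gripper is mounted at the origin on the work surface. World frame = base frame: x ahead of the robot, y to its left, z up, the work surface at z = 0. Lengths are in mm, angles in degrees, forces in N, time in s.
With the tool pointing down it reaches from about 350 to 850 mm from the base axis. Payload 8.1 kg.
Tool frame: the origin (TCP) lies at the very end of the fingers, on their centre line; the grasp point (between the pads) lies 19 mm behind it; z points along the fingers, y is the direction in which the jaws open and shut (so a half turn about z gives the same grasp; the last joint's range is limited). The gripper opens to 85 mm and grips with 20 to 120 N. Pads are 22 mm wide; open, the fingers measure 114 mm over their backs; the gripper's body (76 mm by 85 mm) begins 54 mm behind the grasp point. The pads swing forward as they close: fully open they stand 13 mm farther back than shut.
Start: joints at [-68.491, 7.471, 85.268, -0, 87.261, -4.893], TCP at [266.819, -537.413, 231.292] pointing down, gripper open.
Joint ranges: [-169.43, 169.43], [-51.17, 129.36], [1.28, 143.12], [-76.62, 256.62], [0, 156.53], [-152.29, 152.29]. Speed limits (degrees/s): [136.94, 136.94, 159.86, 180, 180, 180].

## Interface

Orientations are given as [roll, pitch, yaw] about the fixed x, y, z axes, in that order (R = Rz(yaw) Ry(pitch) Rx(roll)).
In Python, from bench import r gives the robot as it stands.
- The arm moves only by the shell command python3 -m jog 'ROWS' [OPENING] [FORCE]. ROWS is JSON, a list of rows, each a list of 6 numbers: the shift along the tool's x, y, z normalised to -1 to 1, where 1 is 0.25 m, then the turn, a rotation vector about the tool's x, y, z normalised to -1 to 1, where 1 is pi rad. In form: [[x, y, z, ax, ay, az], ...]. A call has 1 to 10 rows; each row is the pose to reach, as a shift and turn from the pose commanded when the call began, along the tool's axes at that moment, turning the shorter way round; what a row does not reach only later rows make up. A row lasts 1/10 s, in which the tool goes at most 50 mm and 8.59 degrees, less where a joint would pass 70% of its speed; a pose out of reach is approached as far as the arm can. A call with a number of a shift or a turn outside -1 to 1 is refused whole. A call with a gripper value outside its range is refused whole. OPENING is the opening, from 0 (shut) to 1 (fully open), set as the call begins (- or left out, the last holds). The fingers move at their own pace and stop on an object; FORCE is the grip in N (left out, the last holds). Time passes only in rows, so rows that repeat a pose let the fingers close. It gives the time, the measured TCP pose, the force and the opening at its end, in the units of the state.
- r.sense(): the state, without advancing time (a new reading comes with each control period).
- r.snapshot(name): name is "scene" or "side" or "wrist"; returns a dict with "pixels" (480x640x3 uint8, red, green, blue), "intrinsics" (3x3 intrinsics, pixels), "extrinsics" (4x4, takes a point from camera to world coordinates). Camera axes: x right, y down, z forward; pixel columns grow to the right and rows downward; lengths in mm; the calibration is good to about 2 mm. A picture is of the moment at which its call begins. There is no depth.
- r.hand_in(): hands the job in, once; it reports no verdict.
The state is a dict: "time": time; "joint_pos": joint angles; "qd": joint speeds; "joint_efforts": joint torques, N m; "tool_pos": TCP position; "tcp_rot": TCP orientation; "ft_force": force on the tool from outside, world axes, zero at the start; "wrist_torque": the same for the moment, N m; "finger_gap": finger opening in mm.
Only numpy, scipy, OpenCV 4.12 (cv2) and the standard library are available. Lean on these libraries where they do the work, as an engineer would, in place of code of your own. Each camera call takes 0.05 s, during which the arm holds its last target.

## Working session

There is one attempt and no reset: what is moved stays moved. The work goes in short steps, Python scripts to look and compute and a shell command to move; the robot and the scene stay as the last step left them, time stands still between calls to the robot, and variables do not carry over. Pictures are saved under pics/ and viewed, and the job is handed in when it is done.

```bash
ls -la; mkdir -p pics; python3 - <<'E'
from bench import r
import cv2,numpy as np
print(r.sense())
for n in ["scene","side","wrist"]:
    s=r.snapshot(n); cv2.imwrite(f"pics/{n}0.png",s["pixels"][:,:,::-1]); print(n,s["intrinsics"].tolist(),np.round(s["extrinsics"],3).tolist())
E
```

```text
total 12
drwxr-xr-x  3 agent agent 4096 Dec  7 00:49 .
drwxr-xr-x 23 root  root  4096 Dec  7 00:49 ..
drwxr-xr-x  2 agent agent 4096 Dec  7 00:49 pics
{'time': 0.0, 'joint_pos': array([-6.84926504e+01,  7.51285484e+00,  8.53302415e+01, -9.01619654e-04,
        8.72616552e+01, -4.89244868e+00]), 'qd': array([ 0.0002359 , -0.08578948,  0.01446638,  0.02366027,  0.1308467 ,
       -0.03908447]), 'joint_efforts': array([ 2.74446265e-04, -5.69398284e+01, -5.00548983e+01, -3.84692248e-04,
        1.50016072e-02,  6.26926453e-05]), 'tool_pos': array([ 266.59589073, -536.9003093 ,  230.25870184]), 'tcp_rot': array([-1.79895553e+02, -8.03656638e-03,  2.63998348e+01]), 'ft_force': array([-0.63458618,  0.86788569,  1.19803266]), 'wrist_torque': array([ 0.04248167, -0.0132231 ,  0.02185522]), 'finger_gap': 85.48152823075235}
scene [[601.369597251181, 0.0, 317.27502185992074], [0.0, 601.369597251181, 236.89040357119032], [0.0, 0.0, 1.0]] [[-0.129, 0.803, -0.581, 1484.69], [0.992, 0.097, -0.085, 161.276], [-0.012, -0.588, -0.809, 1349.758], [0.0, 0.0, 0.0, 1.0]]
side [[539.3752226100322, 0.0, 314.47800257942646], [0.0, 539.3752226100322, 247.9666186485789], [0.0, 0.0, 1.0]] [[-0.836, -0.343, 0.428, -42.486], [-0.548, 0.506, -0.667, 917.679], [0.012, -0.792, -0.611, 858.706], [0.0, 0.0, 0.0, 1.0]]
wrist [[368.23898025587897, 0.0, 316.4827373124771], [0.0, 368.23898025587897, 240.28253913780014], [0.0, 0.0, 1.0]] [[0.444, -0.862, -0.245, 328.074], [-0.896, -0.427, -0.119, -506.803], [-0.002, 0.273, -0.962, 371.922], [0.0, 0.0, 0.0, 1.0]]
```

View pics/scene0.png

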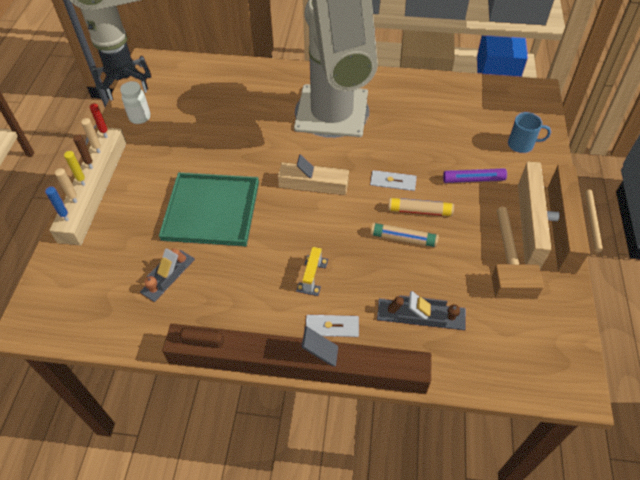

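View pics/side0.png

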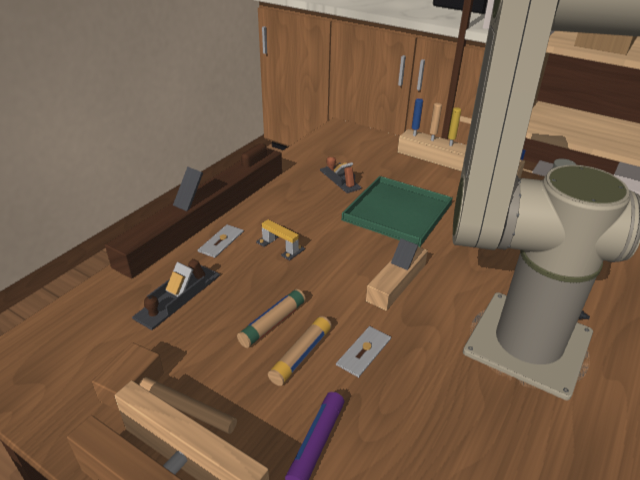

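View pics/wrist0.png

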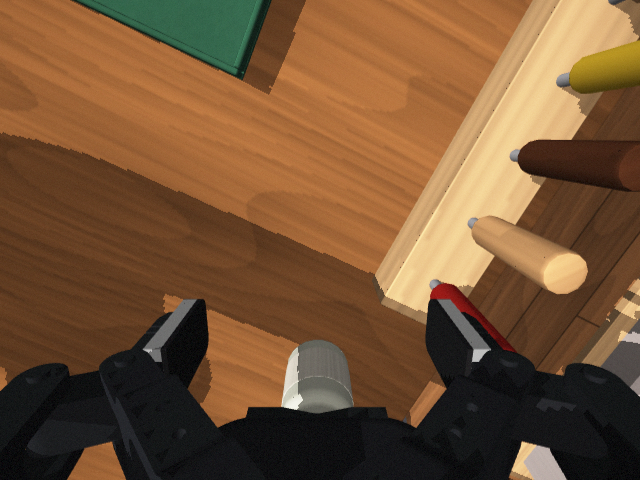

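The scene shows the yellow bar (scene 421,208) and the green bar (404,235), with no black bar. The purple look-alike is at (475,176). The gauge is at (312,270) and the tray at (210,208). Next I'll measure all of these.

```bash
cat > h.py <<'E'
import numpy as np, cv2
from scipy.spatial.transform import Rotation as R
from bench import r
def ray(s,uv):
    uv=np.atleast_2d(uv).astype(float); K=np.linalg.inv(s["intrinsics"]); T=s["extrinsics"]
    d=(T[:3,:3]@(K@np.c_[uv,np.ones(len(uv))].T)).T
    return T[:3,3],d
def onz(s,uv,z):
    o,d=ray(s,uv); return o+d*((z-o[2])/d[:,2])[:,None]
def proj(s,P):
    P=np.atleast_2d(P); T=np.linalg.inv(s["extrinsics"]); c=(T[:3,:3]@P.T).T+T[:3,3]; q=(s["intrinsics"]@c.T).T; return q[:,:2]/q[:,2:]
def snap(n,f=None,crop=None,k=1):
    s=r.snapshot(n); im=s["pixels"][:,:,::-1].copy(); s["bgr"]=im
    if f:
        a=im
        if crop: x0,y0,x1,y1=crop; a=cv2.resize(im[y0:y1,x0:x1],None,fx=k,fy=k,interpolation=cv2.INTER_CUBIC)
        cv2.imwrite("pics/"+f,a)
    return s
def st():
    q=r.sense(); print("t %.1f tcp %s rpy %s F %s gap %.1f"%(q["time"],np.round(q["tool_pos"],1),np.round(q["tcp_rot"],1),np.round(q["ft_force"],1),q["finger_gap"])); return q
def go(x,y,z,yaw=None):
    q=r.sense(); Rm=R.from_euler("xyz",q["tcp_rot"],degrees=True); cy=q["tcp_rot"][2]
    yaw=cy if yaw is None else yaw
    d=Rm.inv().apply(np.array([x,y,z])-q["tool_pos"])/250
    w=(Rm.inv()*R.from_euler("xyz",[180,0,yaw],degrees=True)).as_rotvec()/np.pi
    print("row",np.round(d,3),np.round(w,3),"turn deg %.1f"%(180*np.linalg.norm(w)))
E
python3 - <<'E'
from h import *
s=snap("scene","scene_crop.png",(260,140,530,350),2.9)
d=snap("side","side_crop.png",(180,200,400,420),2.7)
hsv=cv2.cvtColor(s["bgr"],cv2.COLOR_BGR2HSV)
def comp(lo,hi,roi,name):
    m=cv2.inRange(hsv,lo,hi); k=np.zeros_like(m); x0,y0,x1,y1=roi; k[y0:y1,x0:x1]=m[y0:y1,x0:x1]
    n,l,stt,c=cv2.connectedComponentsWithStats(k)
    for i in range(1,n):
        if stt[i,4]>15: print(name,stt[i],np.round(c[i],1))
    return k
comp((24,150,120),(34,255,255),(280,180,480,320),"yel")
comp((65,80,30),(95,255,255),(360,210,460,260),"grn")
k=comp((65,80,30),(95,255,255),(150,160,270,260),"tray")
c=max(cv2.findContours(k,0,2)[0],key=cv2.contourArea); a=cv2.approxPolyDP(c,6,True)[:,0]; print(a.tolist(),onz(s,a,26).round(0).tolist())
E
```

```text
yel [392 199   8  10  65] [395.  203.1]
yel [444 203   7  11  65] [447.  207.9]
yel [303 247  18  35 306] [311.7 264.6]
grn [374 224   8  12  76] [377.8 229.7]
grn [427 234   8  12  79] [430.5 239.5]
tray [ 160  173   98   73 5721] [209.8 209.2]
[[179, 173], [161, 239], [245, 245], [257, 178]] [[351.0, -414.0, 26.0], [592.0, -400.0, 26.0], [584.0, -168.0, 26.0], [343.0, -181.0, 26.0]]
```

View pics/scene_crop.png

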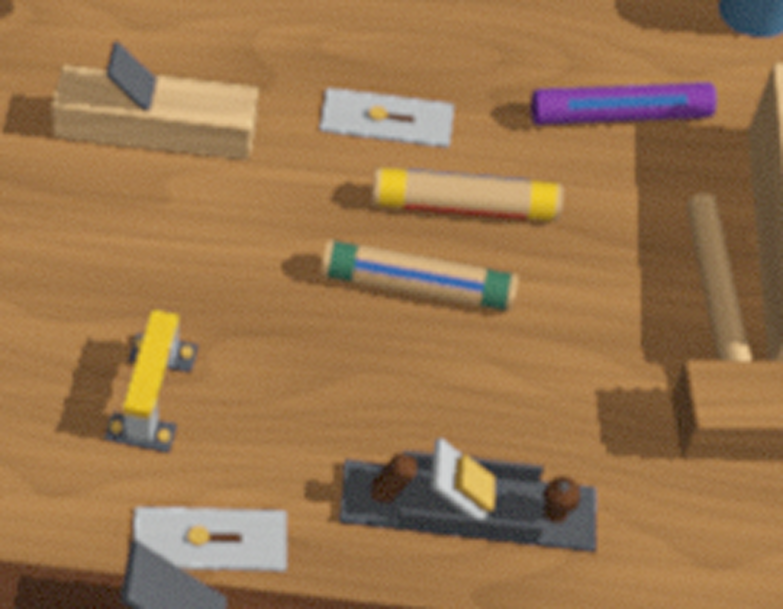

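View pics/side_crop.png

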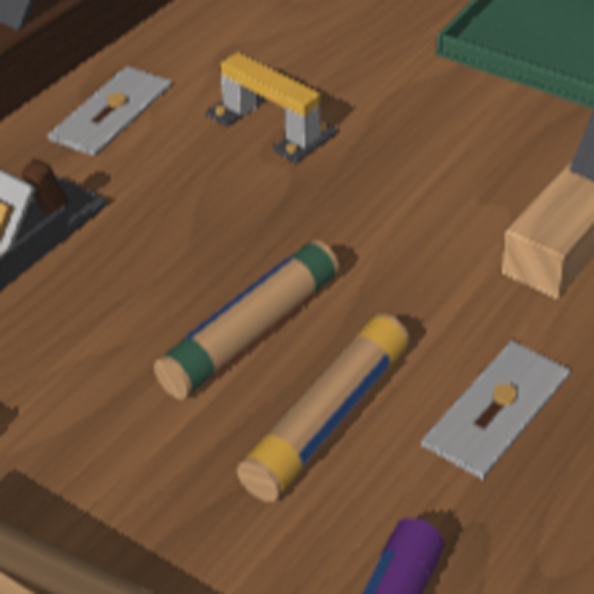

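```bash
cat >> h.py <<'E'
COL={"yellow":((22,120,90),(34,255,255)),"green":((65,80,30),(95,255,255))}
def bar(s,col,roi,verbose=True):
    """axis from bands, roll angle of red/blue lines (deg from up, + toward +x)"""
    hsv=cv2.cvtColor(s["bgr"],cv2.COLOR_BGR2HSV); x0,y0,x1,y1=roi
    def mk(lo,hi):
        m=cv2.inRange(hsv,lo,hi); k=np.zeros_like(m); k[y0:y1,x0:x1]=m[y0:y1,x0:x1]; return k
    n,l,stt,c=cv2.connectedComponentsWithStats(mk(*COL[col]))
    ii=sorted(range(1,n),key=lambda i:-stt[i,4])[:2]
    P=onz(s,c[ii],BZ+18); ctr=P.mean(0); a=P[0]-P[1]; L=np.linalg.norm(a); a/=L
    if a[1]<0:a=-a
    out={"c":ctr,"yaw":np.degrees(np.arctan2(-a[0],a[1])),"bandsep":L}
    o=s["extrinsics"][:3,3]; side=np.cross(a,[0,0,1]) # +x side
    for nm,ms in {"red":mk((0,140,60),(8,255,255))|mk((172,140,60),(180,255,255)),"blue":mk((105,130,50),(130,255,255))}.items():
        v,u=np.nonzero(ms)
        if len(u)<12: continue
        o,d=ray(s,np.c_[u,v]); 
        an=[]
        for k in d:
            w=o-ctr; w=w-a*(w@a); k2=k-a*(k@a)
            A=k2@k2;B=w@k2;C=w@w-18**2; D=B*B-A*C
            if D<0: continue
            p=w+k2*((-B-np.sqrt(D))/A); an.append(np.degrees(np.arctan2(p@side,p[2])))
        if len(an)>8: out[nm]=(round(float(np.median(an)),1),len(an))
    if verbose: print(col,{k:(np.round(v,1).tolist() if not isinstance(v,tuple) else v) for k,v in out.items()})
    return out
BZ=0
E
python3 - <<'E'
from h import *
s=snap("scene"); d=snap("side")
bar(s,"yellow",(380,190,470,222)); bar(s,"green",(360,220,445,255))
bar(d,"yellow",(262,310,340,390)); bar(d,"green",(230,285,310,350))
# gauge crossbar top
for q,roi in((s,(290,240,335,300)),(d,(255,215,305,245))):
    hsv=cv2.cvtColor(q["bgr"],cv2.COLOR_BGR2HSV); m=cv2.inRange(hsv,(20,120,90),(34,255,255)); x0,y0,x1,y1=roi
    k=np.zeros_like(m);k[y0:y1,x0:x1]=m[y0:y1,x0:x1]
    c=max(cv2.findContours(k,0,2)[0],key=cv2.contourArea); b=cv2.boxPoints(cv2.minAreaRect(c)); print(onz(q,b,56).round(0).tolist())
    a=cv2.approxPolyDP(c,2.0,True)[:,0]; print(a.tolist(),onz(q,a,56).round(0).tolist())
snap("scene","gauge_s.png",(285,235,345,305),8);snap("side","gauge_d.png",(245,205,315,270),8)
E
```

```text
yellow {'c': [386.0, 298.6, 18.0], 'yaw': 0.4, 'bandsep': 146.5, 'red': (111.2, 27)}
green {'c': [491.5, 255.6, 18.0], 'yaw': -6.2, 'bandsep': 145.5, 'blue': (36.7, 67)}h.py:35: RuntimeWarning: Mean of empty slice.
  P=onz(s,c[ii],BZ+18); ctr=P.mean(0); a=P[0]-P[1]; L=np.linalg.norm(a); a/=L
  ret = um.true_divide(
Traceback (most recent call last):
  File "h.py", line 35, in bar
    P=onz(s,c[ii],BZ+18); ctr=P.mean(0); a=P[0]-P[1]; L=np.linalg.norm(a); a/=L
                                           ~^^^
IndexError: index 0 is out of bounds for axis 0 with size 0
```

```bash
python3 - <<'E'
from h import *
s=snap("scene","gauge_s.png",(285,235,345,305),8); d=snap("side","gauge_d.png",(245,205,315,270),8)
h2=cv2.cvtColor(d["bgr"],cv2.COLOR_BGR2HSV)
print("band hsv",h2[330,318],h2[370,280],"wood",h2[350,300],"gauge",h2[230,278],"bench",h2[300,330])
bar(d,"green",(230,285,310,350))
COL["yellow"]=((17,150,90),(34,255,255)); 
try: bar(d,"yellow",(262,310,340,390))
except Exception as e: print(e)
for q,roi in((s,(290,240,335,300)),(d,(255,215,305,245))):
    hsv=cv2.cvtColor(q["bgr"],cv2.COLOR_BGR2HSV); m=cv2.inRange(hsv,(17,150,90),(34,255,255)); x0,y0,x1,y1=roi
    k=np.zeros_like(m);k[y0:y1,x0:x1]=m[y0:y1,x0:x1]
    c=max(cv2.findContours(k,0,2)[0],key=cv2.contourArea); b=cv2.boxPoints(cv2.minAreaRect(c)); print(onz(q,b,56).round(0).tolist())
E
```

```text
band hsv [ 15 108 160] [ 20 170 189] wood [ 15 108 163] gauge [ 20 169 187] bench [ 14 136 120]
green {'c': [487.2, 249.2, 18.0], 'yaw': -6.4, 'bandsep': 146.8}
yellow {'c': [384.5, 289.8, 18.0], 'yaw': 0.4, 'bandsep': 147.7, 'blue': (-73.9, 111)}
[[697.0, 1.0, 56.0], [582.0, 14.0, 56.0], [590.0, 44.0, 56.0], [704.0, 31.0, 56.0]]
[[685.0, 46.0, 56.0], [701.0, 5.0, 56.0], [583.0, 17.0, 56.0], [570.0, 56.0, 56.0]]
```

View pics/gauge_s.png

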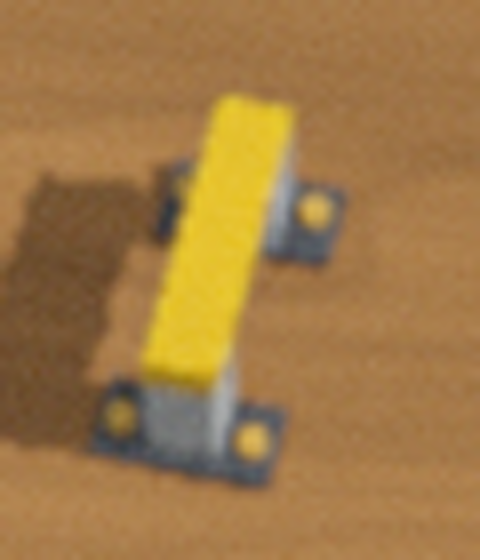

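View pics/gauge_d.png

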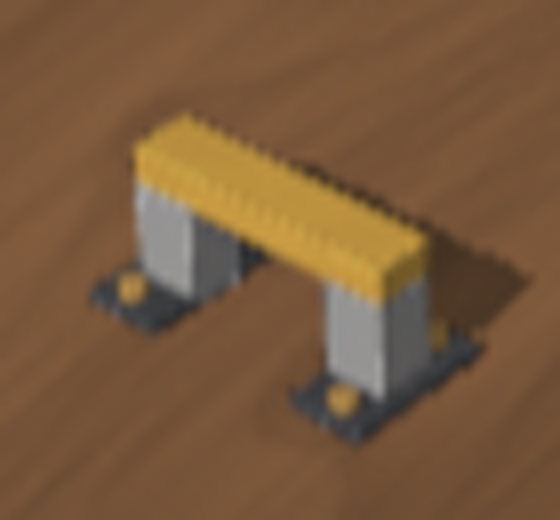

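```bash
python3 - <<'E'
from h import *
s=snap("scene"); d=snap("side")
for q,o,pts in((s,(285,235),[(220,97),(297,104),(222,378),(145,362)]),(d,(245,205),[(185,116),(430,238),(382,274),(135,148)])):
    p=onz(q,np.array(pts)/8+np.array(o)-0.5,56); print(p.round(1).tolist())
# foot plates at z=6 scene: bolts etc
p=onz(s,np.array([(165,160),(345,190),(320,265),(285,405),(265,487),(92,455)])/8+np.array((285,235))-.5,6); print(p.round(0).tolist())
p=onz(d,np.array([(90,295),(155,333),(290,398),(357,443),(485,348)])/8+np.array((245,205))-.5,6); print(p.round(0).tolist())
E
```

```text
[[588.1, 15.3, 56.0], [587.8, 40.7, 56.0], [695.2, 30.4, 56.0], [692.3, 5.4, 56.0]]
[[689.3, 6.4, 56.0], [584.7, 17.0, 56.0], [586.3, 41.1, 56.0], [691.6, 30.0, 56.0]]
[[581.0, -5.0, 6.0], [586.0, 57.0, 6.0], [617.0, 52.0, 6.0], [672.0, 47.0, 6.0], [704.0, 45.0, 6.0], [699.0, -13.0, 6.0]]
[[698.0, 50.0, 6.0], [668.0, 54.0, 6.0], [612.0, 57.0, 6.0], [581.0, 64.0, 6.0], [575.0, 1.0, 6.0]]
```

```bash
python3 - <<'E'
from h import *
s=snap("scene")
f=lambda a,z:onz(s,a,z).round(0).tolist()
print("smoother",f([(376,318),(464,328),(378,297),(448,300)],0))
print("block",f([(148,300),(193,258),(172,248)],10))
print("iron1",f([(306,316),(358,318),(358,336)],5), "loose near yellow",f([(371,172),(415,176),(416,190),(371,185)],5))
print("wood block",f([(278,188),(346,193),(280,163)],0),"purple",f([(445,176),(505,174)],18))
print("tray floor",f([(183,176),(167,236),(243,242),(253,181)],10))
st(); go(386,240,150,-90); go(386,240,150,90)
E
```

```text
smoother [[748.0, 199.0, 0.0], [749.0, 418.0, 0.0], [686.0, 199.0, 0.0], [673.0, 378.0, 0.0]]
block [[773.0, -386.0, 10.0], [632.0, -303.0, 10.0], [607.0, -368.0, 10.0]]
iron1 [[766.0, 23.0, 5.0], [756.0, 154.0, 5.0], [806.0, 158.0, 5.0]] loose near yellow [[261.0, 148.0, 5.0], [261.0, 279.0, 5.0], [316.0, 284.0, 5.0], [312.0, 152.0, 5.0]]
wood block [[352.0, -119.0, 0.0], [347.0, 82.0, 0.0], [252.0, -130.0, 0.0]] purple [[263.0, 366.0, 18.0], [234.0, 541.0, 18.0]]
tray floor [[348.0, -406.0, 10.0], [569.0, -393.0, 10.0], [564.0, -180.0, 10.0], [342.0, -195.0, 10.0]]
t 0.6 tcp [ 266.8 -537.4  231.3] rpy [-180.    -0.    26.4] F [-1.4 -0.1  0.9] gap 85.5
row [ 1.81  -2.573  0.325] [-0.    -0.     0.647] turn deg 116.4
row [ 1.81  -2.573  0.325] [ 0.    -0.    -0.353] turn deg 63.6
```

```bash
python3 - <<'E'
from h import *
go(430,-330,200,60)
E
```

```text
row [ 0.954 -0.453  0.125] [ 0.    -0.    -0.187] turn deg 33.6
```

```bash
python3 -m jog '[[0.95,-0.45,0.12,0,0,-0.187],[0.95,-0.45,0.12,0,0,-0.187],[0.95,-0.45,0.12,0,0,-0.187],[0.95,-0.45,0.12,0,0,-0.187],[0.95,-0.45,0.12,0,0,-0.187],[0.95,-0.45,0.12,0,0,-0.187]]' 1 60; python3 - <<'E'
from h import *
go(460,-90,160,85)
E
```

```text
time: 1.2
tool_pos: [431.7, -327.1, 200.7]
tcp_rot: [-180.0, -0.1, 60.3]
ft_force: [-0.1, -0.9, -0.2]
finger_gap: 85.6
row [ 0.88  -0.372  0.165] [-0.    -0.001 -0.137] turn deg 24.7
```

```bash
python3 -m jog '[[0.88,-0.37,0.16,0,0,-0.137],[0.88,-0.37,0.16,0,0,-0.137],[0.88,-0.37,0.16,0,0,-0.137],[0.88,-0.37,0.16,0,0,-0.137],[0.88,-0.37,0.16,0,0,-0.137],[0.88,-0.37,0.16,0,0,-0.137]]'; python3 - <<'E'
from h import *
go(430,150,160,90)
E
```

```text
time: 1.8
tool_pos: [458.8, -90.2, 160.4]
tcp_rot: [-179.9, -0.1, 85.0]
ft_force: [0.4, -0.8, 0.1]
finger_gap: 85.8
row [ 0.947 -0.199  0.003] [-0.    -0.001 -0.028] turn deg 5.0
```

```bash
python3 -m jog '[[0.94,-0.2,0,0,0,-0.03],[0.94,-0.2,0,0,0,-0.03],[0.94,-0.2,0,0,0,-0.03],[0.94,-0.2,0,0,0,-0.03],[0.94,-0.2,0,0,0,-0.03],[0.94,-0.2,0,0,0,-0.03]]'; python3 - <<'E'
from h import *
go(386,253,110,90.4)
s=snap("wrist","w1.png")
E
```

```text
time: 2.4
tool_pos: [430.8, 147.7, 161.9]
tcp_rot: [180.0, -0.1, 90.4]
ft_force: [0.1, -0.2, 0.6]
finger_gap: 85.5
row [ 0.422 -0.177  0.208] [ 0. -0. -0.] turn deg 0.1
```

View pics/w1.png

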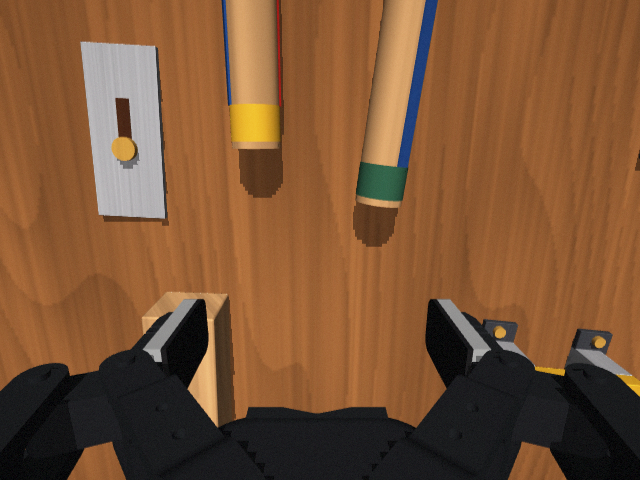

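The wrist view shows the yellow bar at (255,125), with its blue edge on the left and its red edge on the right. The green bar is at (382,180). The purple look-alike isn't near either of them. I'll check the yellow bar's x from this view.

```bash
python3 - <<'E'
from h import *
s=snap("wrist")
print(onz(s,[(255,125),(255.5,148),(231,125),(280,125),(382,182)],18).round(1).tolist())
s=snap("scene"); bar(s,"yellow",(380,190,470,222))
E
python3 -m jog '[[0.42,-0.178,0.2,0,0,0],[0.42,-0.178,0.2,0,0,0],[0.42,-0.178,0.2,0,0,0],[0.42,-0.178,0.2,0,0,0],[0.42,-0.178,0.2,0,0,0]]'; python3 - <<'E'
from h import *
go(386,253,5,90.4)
E
```

```text
[[384.7, 222.1, 18.0], [384.4, 205.6, 18.0], [366.9, 222.0, 18.0], [403.1, 222.2, 18.0], [480.8, 180.6, 18.0]]
yellow {'c': [386.1, 298.6, 18.0], 'yaw': 0.4, 'bandsep': 146.4, 'red': (112.0, 24)}
time: 3.05
tool_pos: [386.9, 248.0, 111.3]
tcp_rot: [-180.0, 0.0, 90.1]
ft_force: [0.3, -0.8, 0.0]
finger_gap: 85.5
row [ 0.02  -0.004  0.425] [-0.     0.    -0.002] turn deg 0.3
```

```bash
python3 -m jog '[[0.02,-0.002,0.2,0,0,0],[0.02,-0.002,0.42,0,0,0],[0.02,-0.002,0.42,0,0,0],[0.02,-0.002,0.42,0,0,0],[0.02,-0.002,0.42,0,0,0]]'; python3 -m jog '[[0,0,0,0,0,0],[0,0,0,0,0,0],[0,0,0,0,0,0],[0,0,0,0,0,0],[0,0,0,0,0,0],[0,0,0,0,0,0]]' 0 60; python3 - <<'E'
from h import *
s=snap("wrist","w2.png")
E
```

```text
time: 3.55
tool_pos: [388.2, 254.4, 9.0]
tcp_rot: [179.8, -0.1, 90.0]
ft_force: [1.8, 0.2, -0.0]
finger_gap: 85.5
time: 4.15
tool_pos: [386.5, 254.7, 7.6]
tcp_rot: [179.9, -0.0, 90.1]
ft_force: [-2.7, -1.4, 10.2]
finger_gap: 34.1
```

View pics/w2.png

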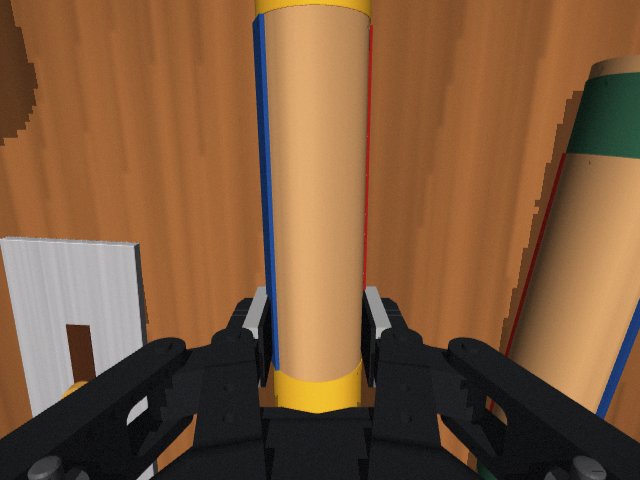

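```bash
python3 -m jog '[[0,0,-0.1,0,0,0],[0,0,-0.26,0,0,0],[0,0,-0.26,0,0,0],[0,0,-0.26,0,0,0]]'; python3 - <<'E'
from h import *
go(470,90,75,87); st()
E
```

```text
time: 4.6
tool_pos: [386.6, 254.8, 72.5]
tcp_rot: [179.9, -0.1, 90.1]
ft_force: [-0.2, -0.3, -1.2]
finger_gap: 34.1
row [-0.66   0.332 -0.01 ] [ 0.001 -0.     0.017] turn deg 3.1
t 4.6 tcp [386.6 254.8  72.5] rpy [ 1.799e+02 -1.000e-01  9.010e+01] F [-0.2 -0.3 -1.2] gap 34.1
```

```bash
python3 -m jog '[[-0.1,0.05,0,0,0,0.005],[-0.24,0.12,0,0,0,0.01],[-0.4,0.2,0,0,0,0.017],[-0.54,0.27,0,0,0,0.017],[-0.66,0.33,0,0,0,0.017],[-0.66,0.33,0,0,0,0.017]]'; python3 - <<'E'
from h import *
go(545,-75,75,84.4)
E
```

```text
time: 5.2
tool_pos: [468.9, 86.1, 69.9]
tcp_rot: [-179.9, 0.1, 86.9]
ft_force: [-0.1, -0.0, -1.6]
finger_gap: 33.8
row [-0.627  0.339 -0.02 ] [-0.001  0.     0.014] turn deg 2.5
```

```bash
python3 -m jog '[[-0.1,0.05,0,0,0,0.005],[-0.24,0.12,0,0,0,0.01],[-0.4,0.2,0,0,0,0.014],[-0.52,0.27,0,0,0,0.014],[-0.62,0.34,0,0,0,0.014],[-0.62,0.34,0,0,0,0.014],[-0.62,0.34,0.1,0,0,0.014],[-0.62,0.34,0.2,0,0,0.014]]'; python3 - <<'E'
from h import *
go(545,-75,6,84.4)
w=snap("wrist","w3.png"); s=snap("scene","s3.png",(200,120,440,300),3.3)
E
```

```text
time: 6.0
tool_pos: [545.2, -68.7, 20.2]
tcp_rot: [-180.0, -0.0, 84.5]
ft_force: [0.0, -1.0, -0.6]
finger_gap: 33.9
row [-0.025  0.002  0.057] [-0.    -0.     0.001] turn deg 0.1
```

View pics/w3.png

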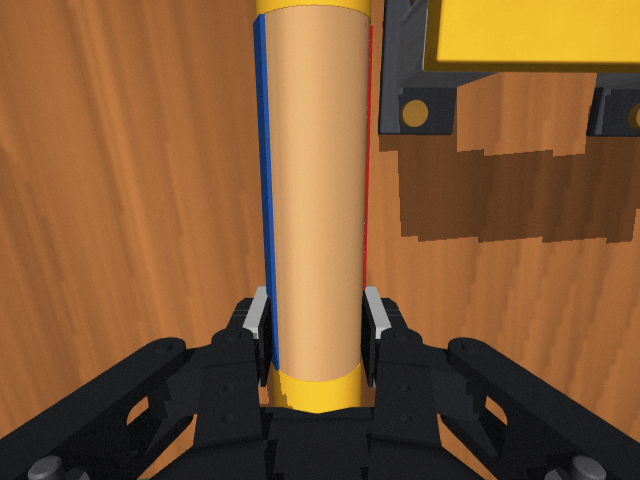

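View pics/s3.png

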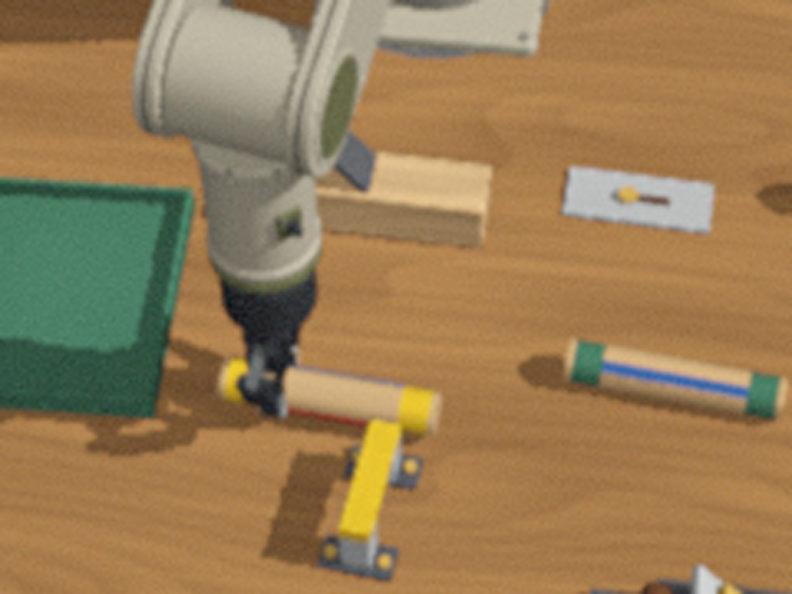

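```bash
python3 -m jog '[[0,0,0.025,0,0,0],[0,0,0.05,0,0,0],[0,0,0.05,0,0,0]]'; python3 -m jog '[[0,0,0,0,0,0],[0,0,0,0,0,0],[0,0,0.01,0,0,0],[0,-0.02,0.012,0,0,0],[0,-0.04,0.012,0,0,0],[0,-0.06,0.012,0,0,0],[0,-0.08,0.012,0,0,0],[0,-0.1,0.012,0,0,0],[0,-0.12,0.012,0,0,0],[0,-0.134,0.012,0,0,0]]' 0.62; python3 -m jog '[[0,0,0,0,0,0],[0,0,0,0,0,0],[0,0,0,0,0,0],[0,0,0,0,0,0],[0,0,0,0,0,0]]' 0 60; python3 - <<'E'
from h import *
w=snap("wrist","w4.png")
E
```

```text
time: 6.4
tool_pos: [545.5, -69.3, 8.7]
tcp_rot: [-180.0, -0.0, 84.6]
ft_force: [0.3, 0.4, -1.3]
finger_gap: 33.8
time: 7.4
tool_pos: [511.6, -66.4, 5.8]
tcp_rot: [-180.0, -0.0, 84.5]
ft_force: [-0.3, 0.2, -0.8]
finger_gap: 52.8
time: 7.9
tool_pos: [512.5, -66.6, 6.1]
tcp_rot: [180.0, 0.0, 84.5]
ft_force: [-1.8, 0.7, 5.8]
finger_gap: 33.9
```

View pics/w4.png

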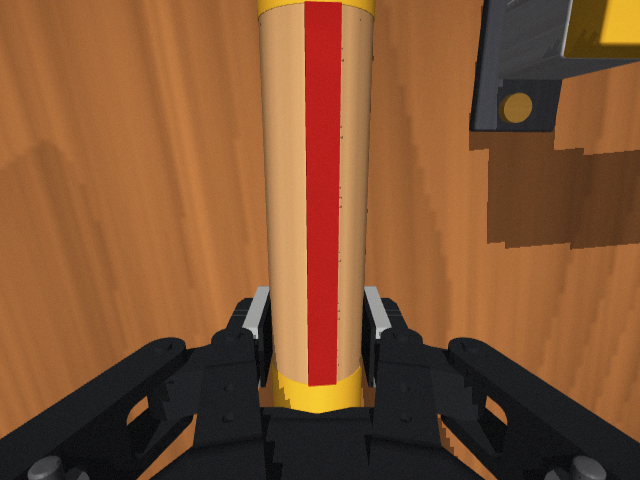

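```bash
cat >> h.py <<'E'
def wroll(s=None):
    """roll of the line seen in wrist picture for the held bar: deg from up, + toward tool +y"""
    s=s or snap("wrist"); q=r.sense(); Rm=R.from_euler("xyz",q["tcp_rot"],degrees=True).as_matrix()
    a=Rm[:,0]; side=Rm[:,1]; up=-Rm[:,2]; ctr=np.array(q["tool_pos"]); ctr=ctr+up*(18-min(ctr[2],8)) if ctr[2]<12 else ctr+up*11
    hsv=cv2.cvtColor(s["bgr"],cv2.COLOR_BGR2HSV); z=np.zeros(hsv.shape[:2],np.uint8); z[40:280,225:410]=255
    for nm,m in {"red":cv2.inRange(hsv,(0,170,60),(6,255,255))|cv2.inRange(hsv,(172,170,60),(180,255,255)),"blue":cv2.inRange(hsv,(105,130,40),(130,255,255))}.items():
        v,u=np.nonzero(m&z)
        if len(u)<60: continue
        o,d=ray(s,np.c_[u,v]); an=[]
        for k in d:
            w=o-ctr; w=w-a*(w@a); k2=k-a*(k@a); A=k2@k2;B=w@k2;C=w@w-18**2;D=B*B-A*C
            if D<0: continue
            p=w+k2*((-B-np.sqrt(D))/A); an.append(np.degrees(np.arctan2(p@side,p@up)))
        if len(an)>30:
            t=np.median(an); print(nm,"roll %.1f deg n=%d span %.0f..%.0f -> tool y shift %.4f units"%(t,len(an),np.percentile(an,3),np.percentile(an,97),-np.radians(t)*18/250))
E
python3 - <<'E'
from h import *
wroll()
s=snap("scene"); bar(s,"yellow",(250,210,345,255))
E
```

```text
red roll 4.1 deg n=8060 span -11..20 -> tool y shift -0.0052 units
yellow {'c': [549.5, 34.4, 18.0], 'yaw': 63.6, 'bandsep': 55.7}
```

```bash
python3 -m jog '[[0,0,0,0,0,0],[0,0,0,0,0,0],[0,-0.0035,0,0,0,0],[0,-0.007,0,0,0,0],[0,-0.007,0,0,0,0]]' 0.5; python3 -m jog '[[0,0,0,0,0,0],[0,0,0,0,0,0],[0,0,0,0,0,0],[0,0,0,0,0,0],[0,0,0,0,0,0]]' 0 60; python3 - <<'E'
from h import *
wroll(); s=snap("scene","s5.png",(200,120,440,300),3.3)
# bar centre along the axis: yellow far band in wrist
w=snap("wrist","w5.png"); 
hsv=cv2.cvtColor(w["bgr"],cv2.COLOR_BGR2HSV); 
m=cv2.inRange(hsv,(20,150,120),(34,255,255)); v,u=np.nonzero(m[370:,250:390]); print("near band rows",v.min()+370,v.max()+370); v,u=np.nonzero(m[:40,250:390]); print("far",v.min(),v.max())
v0=np.array([(316,10.)]); print(onz(w,v0,36)); st()
E
```

```text
time: 8.55
tool_pos: [510.2, -66.3, 5.6]
tcp_rot: [-180.0, -0.0, 84.5]
ft_force: [0.1, -0.3, -0.2]
finger_gap: 42.5
time: 9.05
tool_pos: [510.7, -66.4, 6.0]
tcp_rot: [180.0, 0.0, 84.5]
ft_force: [0.1, -0.3, 4.3]
finger_gap: 34.2
red roll 1.9 deg n=8065 span -13..17 -> tool y shift -0.0024 units
near band rows 370 413
far 0 16
[[519.82388912  34.29757333  36.        ]]
t 9.2 tcp [510.7 -66.4   6. ] rpy [180.    0.   84.5] F [-0.4  0.4  4.2] gap 34.4
```

View pics/s5.png

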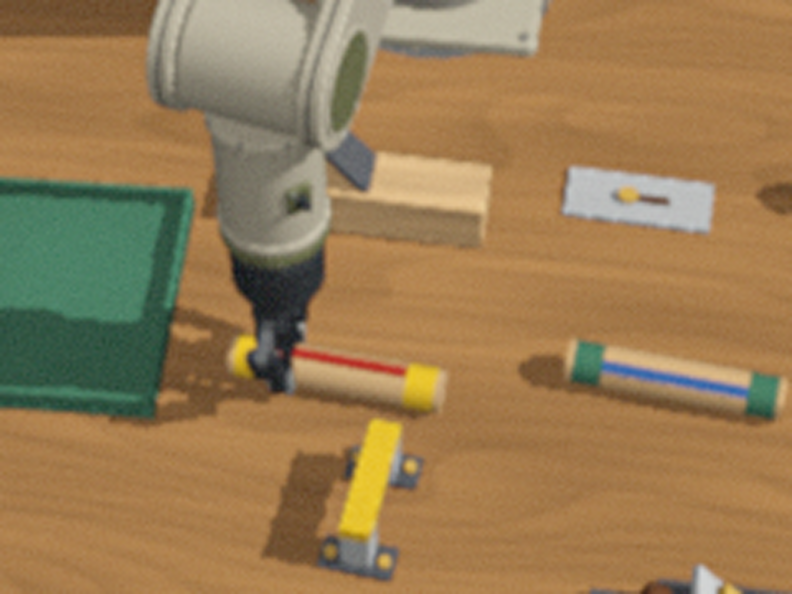

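```bash
python3 - <<'E'
from h import *
go(623,-142,20,84.4)
E
```

```text
row [-0.258  0.476 -0.056] [0.    0.    0.001] turn deg 0.1
```

```bash
python3 -m jog '[[0,0,-0.03,0,0,0],[-0.1,0,-0.06,0,0,0],[-0.2,0.05,-0.06,0,0,0],[-0.258,0.15,-0.06,0,0,0],[-0.258,0.28,-0.06,0,0,0],[-0.258,0.4,-0.06,0,0,0],[-0.258,0.476,-0.06,0,0,0],[-0.258,0.476,-0.06,0,0,0],[-0.258,0.476,-0.06,0,0,0]]'; python3 - <<'E'
from h import *
wroll(); s=snap("scene","s6.png",(220,180,380,310),5); w=snap("wrist","w6.png"); st(); snap("side","d6.png",(220,160,420,300),4)
E
```

```text
time: 10.1
tool_pos: [622.3, -141.7, 20.3]
tcp_rot: [-179.9, -0.0, 84.6]
ft_force: [0.5, -0.4, -0.9]
finger_gap: 33.9
red roll 3.2 deg n=8137 span -12..19 -> tool y shift -0.0041 units
t 10.2 tcp [ 621.7 -141.9   20.6] rpy [-179.9   -0.    84.5] F [ 0.4  0.2 -0.7] gap 34.3
```

View pics/s6.png

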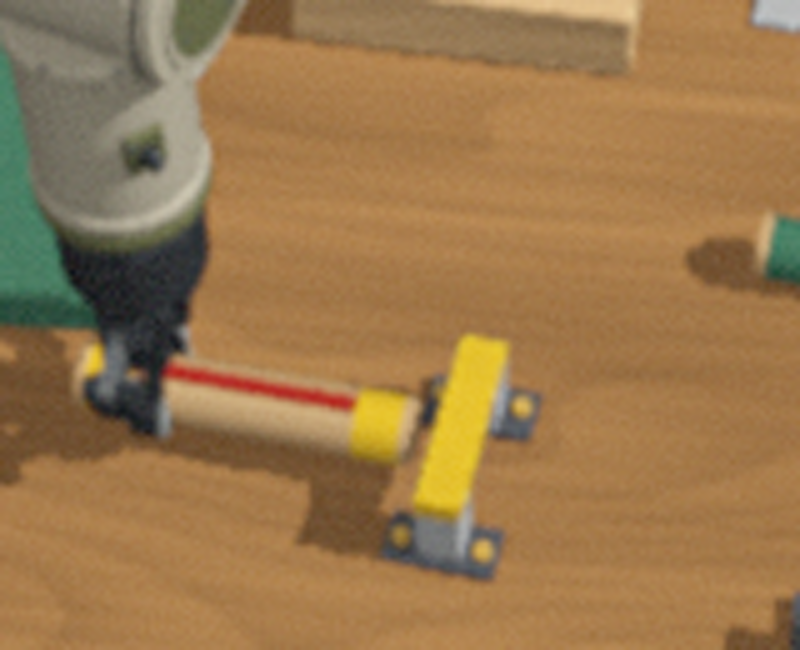

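View pics/w6.png

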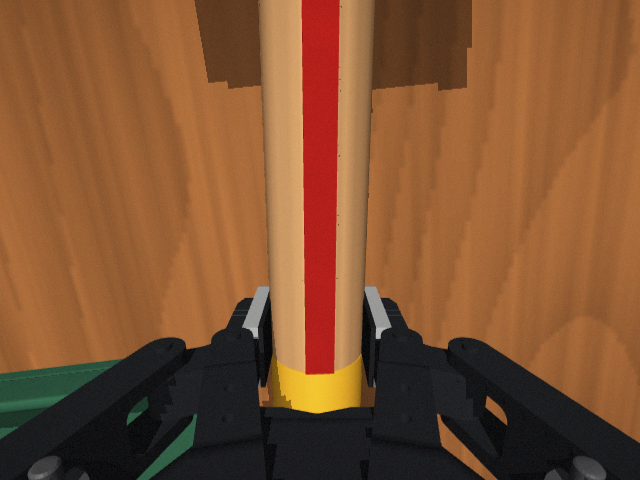

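View pics/d6.png

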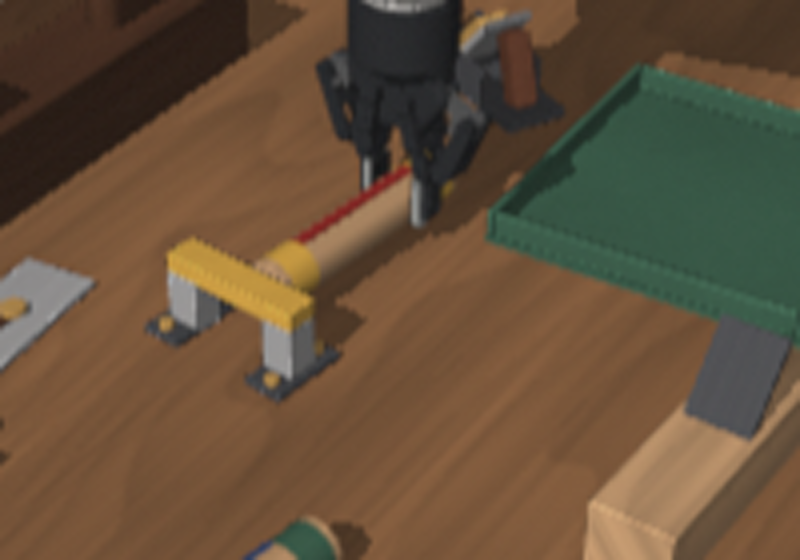

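```bash
python3 - <<'E'
from h import *
s=snap("scene")
p=onz(s,[(380/5+220-.1,425/5+180-.1)],32)[0]; g=np.array([639.5,23]); t=np.radians(-5.6)
print(p, "x offset from gauge axis", (p[:2]-g)@[np.cos(t),np.sin(t)], "along",(p[:2]-g)@[-np.sin(t),np.cos(t)])
q=st(); print("tool offset",(q["tool_pos"][:2]-g)@[np.cos(t),np.sin(t)],"along",(q["tool_pos"][:2]-g)@[-np.sin(t),np.cos(t)])
E
```

```text
[634.49479785 -21.50318888  32.        ] x offset from gauge axis -0.6385641059087832 along -44.77921510114344
t 10.3 tcp [ 622.  -141.9   20.8] rpy [-180.    -0.    84.5] F [ 0.1 -0.2 -1.2] gap 34.3
tool offset -1.2804242680513531 along -165.85948457334578
```

```bash
python3 -m jog '[[0,0.004,0.03,0,0,0],[0,0.004,0.055,0,0,0],[0,0.004,0.055,0,0,0],[0.06,0.004,0.055,0,0,0],[0.14,0.004,0.055,0,0,0],[0.22,0.004,0.055,0,0,0],[0.3,0.004,0.055,0,0,0],[0.38,0.004,0.055,0,0,0],[0.44,0.004,0.055,0,0,0],[0.48,0.004,0.055,0,0,0]]';python3 -m jog '[[0,0,0,0,0,0],[0,0,0,0,0,0],[0,0,0,0,0,0],[0,0,0,0,0,0],[0,0,0,0,0,0]]'; python3 - <<'E'
from h import *
s=snap("scene","s7.png",(240,200,360,310),6);  wroll(snap("wrist","w7.png")); st()
E
```

```text
time: 11.35
tool_pos: [635.1, -20.6, 7.0]
tcp_rot: [-180.0, -0.0, 84.6]
ft_force: [-0.1, -0.2, -1.7]
finger_gap: 34.0
time: 11.85
tool_pos: [635.2, -23.2, 7.1]
tcp_rot: [180.0, 0.0, 84.5]
ft_force: [-0.1, 0.1, -1.5]
finger_gap: 34.2
red roll 1.9 deg n=5113 span -14..17 -> tool y shift -0.0024 units
t 11.9 tcp [635.2 -23.    7.1] rpy [180.    0.   84.5] F [-0.2 -1.1 -0.6] gap 34.3
```

View pics/s7.png

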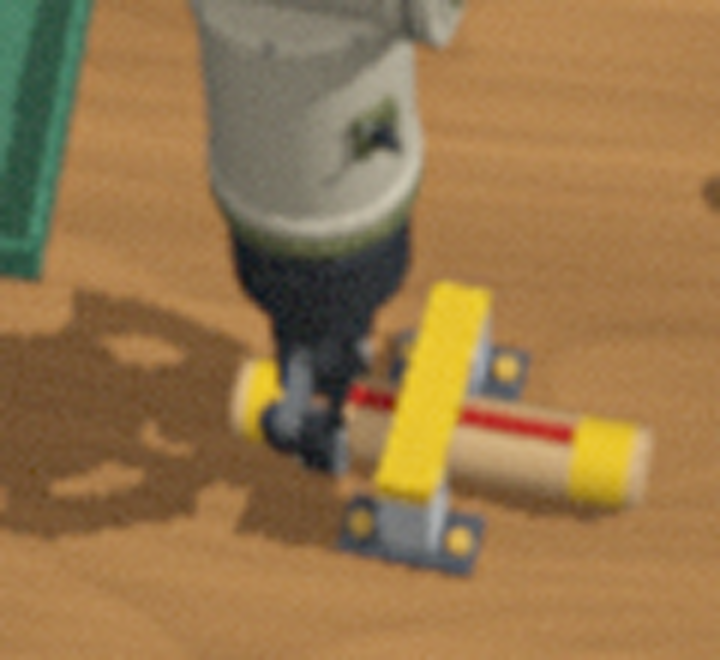

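View pics/w7.png

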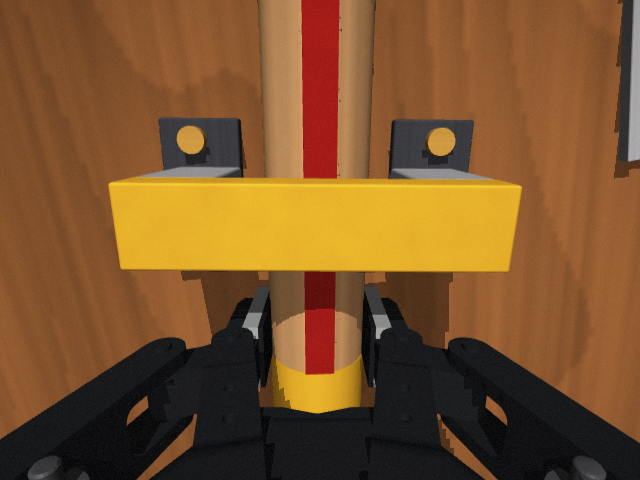

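The yellow bar is through the gauge with red on top, the crossbar square across it at wrist (315,225). I'll hold it there a little longer and check the depth.

```bash
python3 -m jog '[[0,0,0,0,0,0],[0,0,0,0,0,0],[0,0,0,0,0,0],[0,0,0,0,0,0],[0,0,0,0,0,0],[0,0,0,0,0,0]]'; python3 - <<'E'
from h import *
s=snap("scene")
for uv in [(602/6+240,462/6+200),(258/6+240,402/6+200),(648/6+240,465/6+200),(235/6+240,400/6+200)]:
    p=onz(s,[uv],18)[0]; g=np.array([639.5,23]); t=np.radians(-5.6)
    print(p.round(0),"off %.1f along %.1f"%((p[:2]-g)@[np.cos(t),np.sin(t)],(p[:2]-g)@[-np.sin(t),np.cos(t)]))
go(622,-145,7,84.5)
E
```

```text
time: 12.55
tool_pos: [635.2, -22.5, 7.0]
tcp_rot: [-180.0, 0.0, 84.5]
ft_force: [-0.5, 0.1, -1.5]
finger_gap: 34.4
[649.  97.  18.] off 2.0 along 74.9
[636. -56.  18.] off 4.4 along -79.3
[648. 117.  18.] off -0.9 along 94.7
[636. -67.  18.] off 5.6 along -89.4
row [-0.493 -0.006  0.   ] [-0. -0.  0.] turn deg 0.0
```

```bash
python3 -m jog '[[-0.08,0,0,0,0,0],[-0.18,0,0,0,0,0],[-0.28,0,0,0,0,0],[-0.38,0,0,0,0,0],[-0.46,0,0,0,0,0],[-0.49,0,0,0,0,0],[-0.49,0,0,0,0,0],[-0.49,0,-0.08,0,0,0],[-0.49,0,-0.17,0,0,0],[-0.49,0,-0.17,0,0,0]]'; python3 - <<'E'
from h import *
go(550,-70,50,84.5)
E
```

```text
time: 13.6
tool_pos: [626.4, -143.9, 53.3]
tcp_rot: [179.7, 0.1, 84.6]
ft_force: [0.4, -0.8, 0.3]
finger_gap: 34.3
row [ 0.266 -0.332  0.011] [0.002 0.    0.001] turn deg 0.4
```

```bash
python3 -m jog '[[0.05,-0.1,0,0,0,0],[0.15,-0.22,0,0,0,0],[0.23,-0.3,0,0,0,0],[0.266,-0.33,0,0,0,0],[0.266,-0.33,0.05,0,0,0],[0.266,-0.33,0.12,0,0,0],[0.266,-0.33,0.17,0,0,0],[0.266,-0.33,0.184,0,0,0],[0.266,-0.33,0.184,0,0,0]]'; python3 -m jog '[[0,0,0,0,0,0],[0,0,0,0,0,0],[0,0,0.005,0,0,0]]' 0.62; python3 - <<'E'
from h import *
wroll(snap("wrist","w8.png")); st()
E
```

```text
time: 14.5
tool_pos: [548.4, -70.2, 4.3]
tcp_rot: [-180.0, 0.0, 84.6]
ft_force: [-8.4, -0.3, 21.3]
finger_gap: 34.3
time: 14.8
tool_pos: [547.4, -70.0, 1.2]
tcp_rot: [-179.9, -0.0, 84.6]
ft_force: [-0.5, -0.0, -0.2]
finger_gap: 53.0
red roll 5.9 deg n=6005 span -9..21 -> tool y shift -0.0074 units
t 14.8 tcp [547.2 -70.1   1.1] rpy [-179.9   -0.    84.6] F [-0.4 -0.6 -0.1] gap 53.1
```

View pics/w8.png

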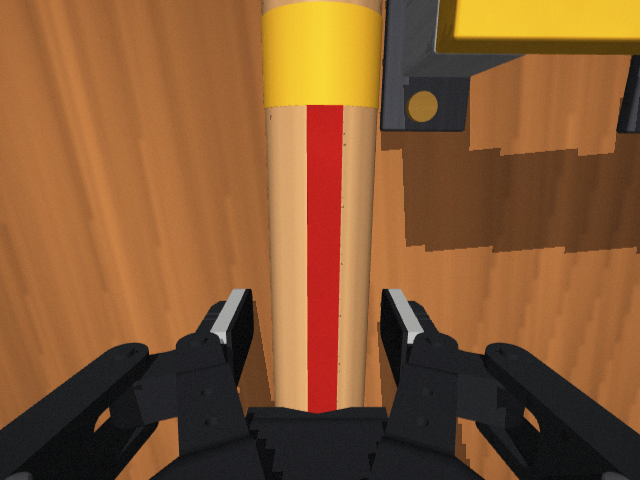

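The bar slipped about 25 mm along the grip. It probably brushed the end of the crossbar during the carry. I'll re-measure it before rolling.

```bash
python3 - <<'E'
from h import *
s=snap("scene","s9.png",(220,180,380,310),5); w=snap("wrist"); q=st()
print(onz(w,[(322,105),(322,0)],36).round(1).tolist())
E
```

```text
t 14.9 tcp [547.3 -70.2   1.5] rpy [-179.9   -0.    84.5] F [-0.6 -0.3  0.1] gap 53.5
[[555.6, 6.2, 36.0], [557.9, 31.3, 36.0]]
```

View pics/s9.png

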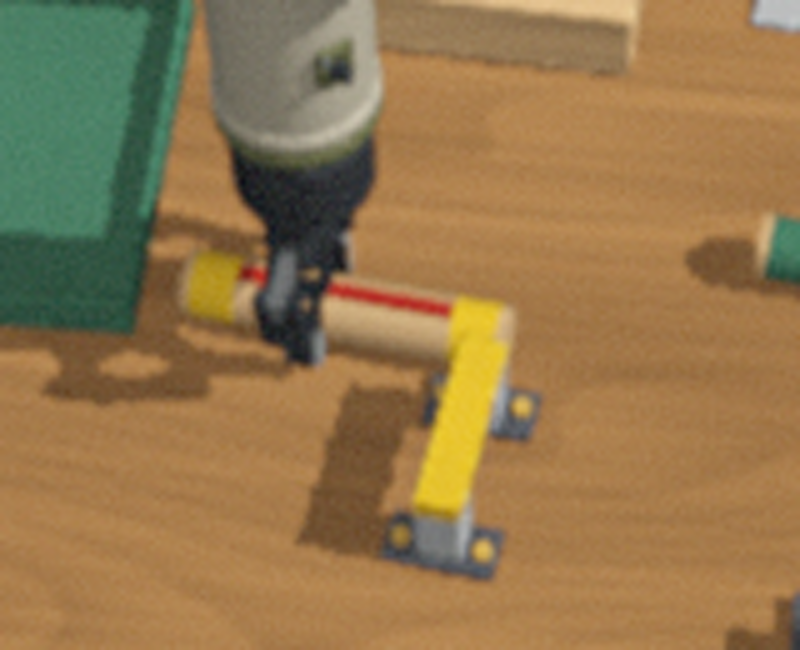

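```bash
python3 - <<'E'
from h import *
s=snap("scene")
p=onz(s,[(185/5+220,280/5+180),(512/5+220,327/5+180),(213/5+220,287/5+180),(478/5+220,325/5+180)],18); print(p.round(1).tolist())
E
```

```text
[[544.6, -143.6, 18.0], [554.3, 38.4, 18.0], [547.4, -127.5, 18.0], [555.2, 20.0, 18.0]]
```

```bash
python3 -m jog '[[0,-0.03,-0.012,0,0,0],[0,-0.055,-0.014,0,0,0],[0,-0.08,-0.014,0,0,0],[0,-0.105,-0.014,0,0,0],[0,-0.13,-0.014,0,0,0],[0,-0.155,-0.014,0,0,0],[0,-0.18,-0.014,0,0,0],[0,-0.205,-0.014,0,0,0],[0,-0.225,-0.014,0,0,0],[0,-0.232,-0.014,0,0,0]]'; python3 -m jog '[[0,0,0,0,0,0],[0,0,0,0,0,0],[0,0,0,0,0,0],[0,0,0,0,0,0],[0,0,0,0,0,0]]' 0 60; python3 - <<'E'
from h import *
wroll(snap("wrist","w10.png")); st()
E
```

```text
time: 16.0
tool_pos: [489.3, -64.8, 5.7]
tcp_rot: [-180.0, -0.0, 84.5]
ft_force: [0.2, 0.5, 0.8]
finger_gap: 53.2
time: 16.5
tool_pos: [490.5, -65.0, 6.2]
tcp_rot: [180.0, 0.0, 84.5]
ft_force: [-1.2, 0.5, 5.3]
finger_gap: 34.1
blue roll -2.0 deg n=5627 span -17..12 -> tool y shift 0.0025 units
t 16.6 tcp [490.5 -65.    6.2] rpy [180.    0.   84.5] F [-1.3  0.1  5.8] gap 34.1
```

View pics/w10.png

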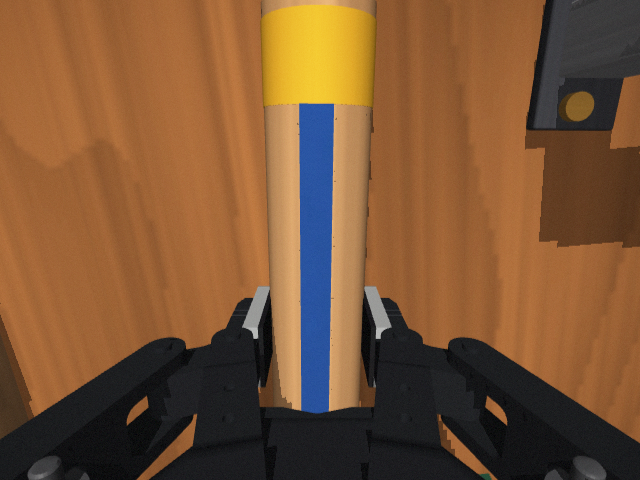

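```bash
python3 -m jog '[[0,0,0,0,0,0],[0,0,0,0,0,0],[-0.05,0,0,0,0,0],[-0.11,0,0,0,0,0],[-0.11,0,0,0,0,0]]' 0.52; python3 -m jog '[[0,0,0,0,0,0],[0,0,0,0,0,0],[0,0,0,0,0,0],[0,0,0,0,0,0],[0,0,0,0,0,0]]' 0 80; python3 - <<'E'
from h import *
w=snap("wrist","w11.png"); wroll(w); q=st()
hsv=cv2.cvtColor(w["bgr"],cv2.COLOR_BGR2HSV); m=cv2.inRange(hsv,(105,130,40),(130,255,255))[0:300,290:345]; v,u=np.nonzero(m); p=onz(w,[(317,v.min())],36)[0]; print("line end row",v.min(),"bar centre offset %.1f"%(np.linalg.norm(p[:2]-q["tool_pos"][:2])-59.6))
go(622,-146,80,84.4)
E
```

```text
time: 17.05
tool_pos: [487.3, -94.5, 5.8]
tcp_rot: [180.0, 0.0, 84.5]
ft_force: [-0.3, -0.6, 0.6]
finger_gap: 44.4
time: 17.55
tool_pos: [487.9, -92.6, 6.2]
tcp_rot: [179.9, 0.0, 84.6]
ft_force: [-0.4, -4.0, 5.4]
finger_gap: 33.6
blue roll -2.0 deg n=7873 span -17..12 -> tool y shift 0.0025 units
t 17.6 tcp [487.9 -92.6   6.2] rpy [179.9   0.   84.6] F [-0.4 -4.   5.9] gap 33.9
line end row 0 bar centre offset 43.9
row [-0.162  0.555 -0.294] [0.    0.    0.001] turn deg 0.2
```

```bash
python3 -m jog '[[0,0,-0.1,0,0,0],[0,0,-0.24,0,0,0],[-0.05,0.06,-0.3,0,0,0],[-0.12,0.18,-0.3,0,0,0],[-0.162,0.32,-0.3,0,0,0],[-0.162,0.45,-0.3,0,0,0],[-0.162,0.53,-0.3,0,0,0],[-0.162,0.56,-0.3,0,0,0],[-0.162,0.56,-0.2,0,0,0],[-0.162,0.56,-0.1,0,0,0]]'; python3 - <<'E'
from h import *
q=st(); g=np.array([639.5,23]);t=np.radians(-5.6)
print("tool offset",(q["tool_pos"][:2]-g)@[np.cos(t),np.sin(t)],"along",(q["tool_pos"][:2]-g)@[-np.sin(t),np.cos(t)])
w=snap("wrist","w12.png"); wroll(w); s=snap("scene","s12.png",(220,180,380,310),5)
E
```

```text
time: 18.6
tool_pos: [623.1, -145.4, 30.4]
tcp_rot: [180.0, -0.0, 84.6]
ft_force: [0.7, 0.5, -1.2]
finger_gap: 33.5
t 18.6 tcp [ 623.1 -145.4   30.4] rpy [180.   -0.   84.6] F [ 0.7  0.5 -1.2] gap 33.5
tool offset 0.06470845314994113 along -169.18414753982466
blue roll 10.2 deg n=7851 span -6..26 -> tool y shift -0.0128 units
```

View pics/s12.png

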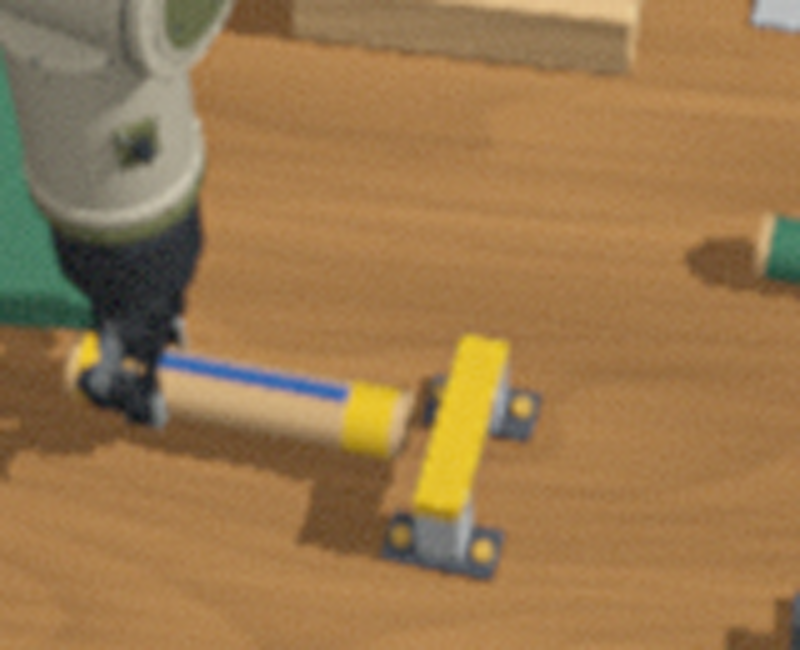

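```bash
python3 -m jog '[[0,0,0.05,0,0,0],[0,0,0.095,0,0,0],[0,0,0.095,0,0,0],[0,0,0.095,0,0,0]]'; python3 - <<'E'
from h import *
q=st(); w=snap("wrist","w13.png"); wroll(w)
E
```

```text
time: 19.1
tool_pos: [623.1, -145.9, 7.4]
tcp_rot: [180.0, 0.0, 84.5]
ft_force: [-0.8, -0.9, -1.6]
finger_gap: 33.4
t 19.1 tcp [ 623.1 -145.9    7.4] rpy [180.    0.   84.5] F [-0.8 -0.9 -1.6] gap 33.4
blue roll -2.0 deg n=7854 span -17..13 -> tool y shift 0.0026 units
```

View pics/w13.png

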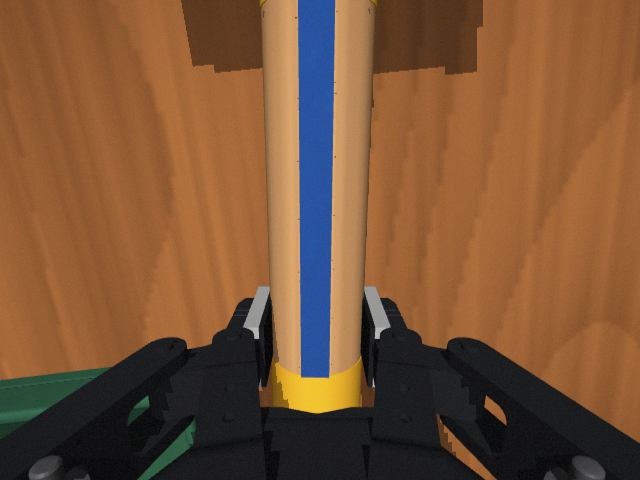

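```bash
python3 -m jog '[[0.04,0,0,0,0,0],[0.1,0,0,0,0,0],[0.18,0,0,0,0,0],[0.26,0,0,0,0,0],[0.34,0,0,0,0,0],[0.42,0,0,0,0,0],[0.47,0,0,0,0,0],[0.5,0,0,0,0,0],[0.5,0,0,0,0,0],[0.5,0,0,0,0,0]]';python3 -m jog '[[0,0,0,0,0,0],[0,0,0,0,0,0],[0,0,0,0,0,0],[0,0,0,0,0,0],[0,0,0,0,0,0],[0,0,0,0,0,0],[0,0,0,0,0,0],[0,0,0,0,0,0]]'; python3 - <<'E'
from h import *
s=snap("scene","s14.png",(240,200,360,310),6);  wroll(snap("wrist","w14.png")); st()
E
```

```text
time: 20.15
tool_pos: [634.8, -21.7, 7.0]
tcp_rot: [-180.0, 0.0, 84.6]
ft_force: [-0.1, 0.3, -0.3]
finger_gap: 33.4
time: 20.95
tool_pos: [634.8, -21.4, 7.0]
tcp_rot: [-180.0, 0.0, 84.5]
ft_force: [0.5, -0.0, -1.2]
finger_gap: 33.8
blue roll -1.9 deg n=4894 span -17..13 -> tool y shift 0.0023 units
t 21.1 tcp [634.8 -21.5   7. ] rpy [180.    0.   84.5] F [ 0.3 -0.  -1.9] gap 33.6
```

View pics/s14.png

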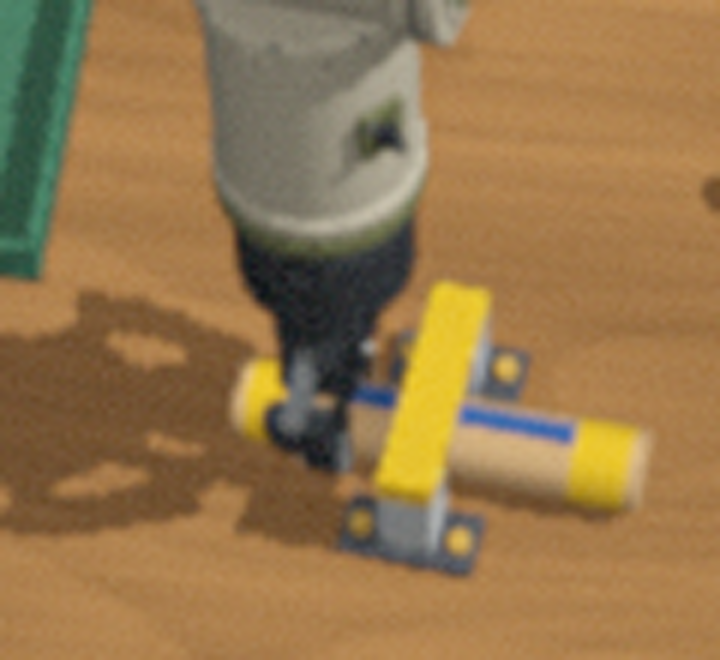

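View pics/w14.png

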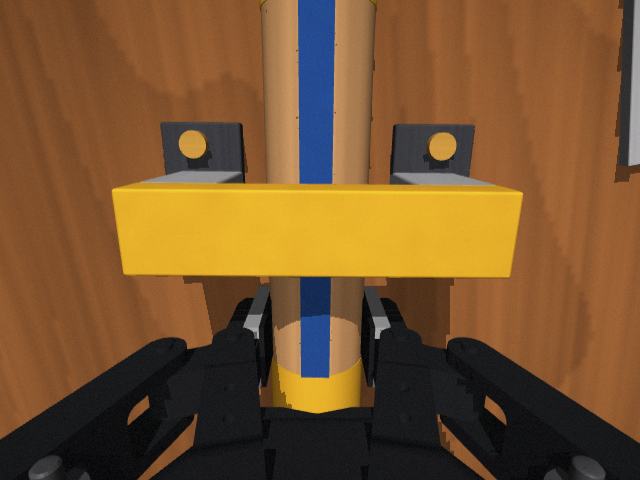

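```bash
python3 -m jog '[[-0.06,0,0,0,0,0],[-0.15,0,0,0,0,0],[-0.24,0,0,0,0,0],[-0.33,0,0,0,0,0],[-0.42,0,0,0,0,0],[-0.48,0,0,0,0,0],[-0.5,0,0,0,0,0],[-0.5,0,-0.1,0,0,0],[-0.5,0,-0.24,0,0,0],[-0.5,0,-0.28,0,0,0]]'; python3 - <<'E'
from h import *
q=st(); go(514.5,-333.5,70,92.7)
E
```

```text
time: 22.05
tool_pos: [625.4, -146.3, 81.4]
tcp_rot: [179.7, 0.1, 84.6]
ft_force: [2.4, -0.1, -0.5]
finger_gap: 33.4
t 22.1 tcp [ 625.4 -146.3   81.4] rpy [1.797e+02 1.000e-01 8.460e+01] F [ 2.4 -0.1 -0.5] gap 33.4
row [-0.788 -0.371  0.044] [ 0.002  0.    -0.045] turn deg 8.2
```

```bash
python3 -m jog '[[-0.06,-0.06,0,0,0,-0.005],[-0.18,-0.16,0,0,0,-0.015],[-0.33,-0.26,0,0,0,-0.025],[-0.48,-0.33,0,0,0,-0.035],[-0.62,-0.36,0,0,0,-0.045],[-0.74,-0.37,0,0,0,-0.045],[-0.788,-0.371,0,0,0,-0.045],[-0.788,-0.371,0.05,0,0,-0.045],[-0.788,-0.371,0.1,0,0,-0.045],[-0.788,-0.371,0.1,0,0,-0.045]]'; python3 - <<'E'
from h import *
q=st(); go(514.5,-333.5,13.5,92.7); s=snap("scene","s15.png",(130,140,300,310),4)
E
```

```text
time: 23.05
tool_pos: [510.3, -330.0, 48.1]
tcp_rot: [-179.8, -0.2, 92.7]
ft_force: [-0.7, 1.3, -1.3]
finger_gap: 33.2
t 23.1 tcp [ 510.3 -330.    48.1] rpy [-179.8   -0.2   92.7] F [-0.7  1.3 -1.3] gap 33.2
row [-0.015  0.017  0.138] [-0.001 -0.001  0.   ] turn deg 0.4
```

View pics/s15.png

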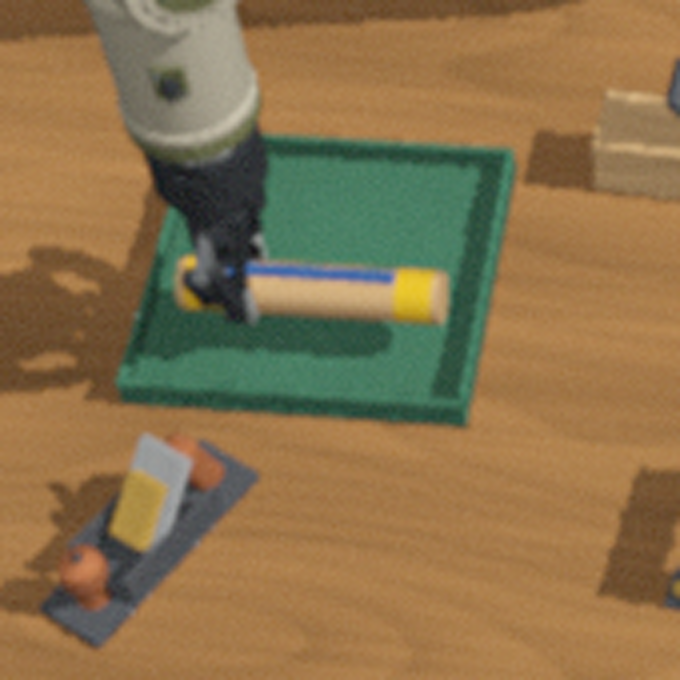

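```bash
python3 -m jog '[[-0.01,0.017,0.05,0,0,0],[-0.01,0.017,0.1,0,0,0],[-0.01,0.017,0.125,0,0,0],[-0.01,0.017,0.136,0,0,0],[-0.01,0.017,0.136,0,0,0],[-0.01,0.017,0.136,0,0,0]]'; python3 -m jog '[[0,0,0,0,0,0],[0,0,0,0,0,0],[0,0,0,0,0,0],[0,0,0,0,0,0],[0,0,-0.1,0,0,0],[0,0,-0.25,0,0,0],[0,0,-0.36,0,0,0],[0,0,-0.36,0,0,0]]' 0.6; python3 - <<'E'
from h import *
q=st(); go(514.5,-333.5,13.5,92.7); s=snap("scene","s16.png",(130,140,300,310),4); w=snap("wrist","w16.png")
E
```

```text
time: 23.7
tool_pos: [516.4, -335.7, 18.4]
tcp_rot: [180.0, 0.0, 92.6]
ft_force: [0.1, -0.3, -1.3]
finger_gap: 33.4
time: 24.5
tool_pos: [519.1, -337.7, 114.0]
tcp_rot: [179.6, 0.3, 92.6]
ft_force: [0.8, -0.2, 0.9]
finger_gap: 51.0
t 24.5 tcp [ 519.1 -337.7  114. ] rpy [179.6   0.3  92.6] F [ 0.8 -0.2  0.9] gap 51.0
row [ 0.02  -0.02   0.402] [ 0.002  0.002 -0.   ] turn deg 0.5
```

View pics/w16.png

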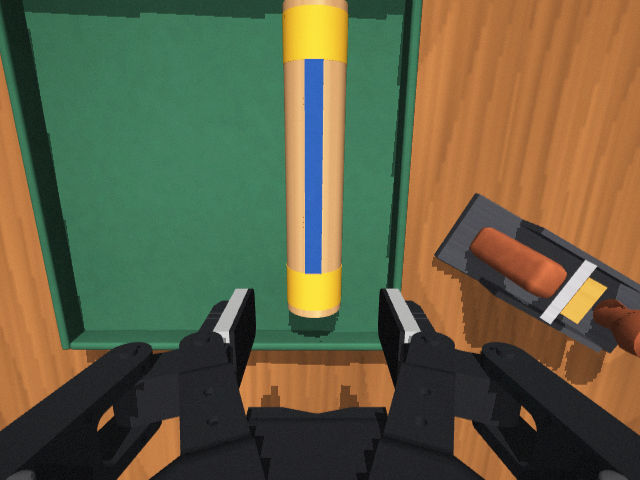

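```bash
python3 - <<'E'
from h import *
s=snap("scene"); b=bar(s,"green",(300,190,480,290)); go(490,-100,150,90)
BZ=6; import h; h.BZ=6; h.bar(s,"yellow",(150,170,260,250))
E
```

```text
green {'c': [491.3, 255.7, 18.0], 'yaw': -6.3, 'bandsep': 145.4, 'blue': (37.4, 67)}
row [ 0.945 -0.06  -0.169] [-0.    -0.     0.015] turn deg 2.6
yellow {'c': [516.4, -292.9, 24.0], 'yaw': 2.2, 'bandsep': 147.1, 'blue': (-2.9, 40)}
```

```bash
python3 -m jog '[[0.1,0,-0.1,0,0,0],[0.25,-0.02,-0.16,0,0,0.015],[0.45,-0.04,-0.16,0,0,0.015],[0.65,-0.06,-0.16,0,0,0.015],[0.85,-0.06,-0.16,0,0,0.015],[0.94,-0.06,-0.16,0,0,0.015],[0.94,-0.06,-0.16,0,0,0.015]]' 1; python3 - <<'E'
from h import *
go(488,130,140,84)
E
```

```text
time: 25.35
tool_pos: [489.0, -98.1, 146.2]
tcp_rot: [-179.8, -0.1, 90.1]
ft_force: [0.3, 0.2, 0.0]
finger_gap: 85.0
row [ 0.912 -0.002  0.026] [-0.001 -0.001  0.034] turn deg 6.2
```

```bash
python3 -m jog '[[0.15,0,0,0,0,0.01],[0.35,0,0,0,0,0.02],[0.55,0,0,0,0,0.034],[0.75,0,0,0,0,0.034],[0.9,0,0.02,0,0,0.034],[0.91,0,0.02,0,0,0.034]]' 1; python3 - <<'E'
from h import *
w=snap("wrist","w17.png"); go(486.4,211,100,83.7)
s=snap("scene"); b=bar(s,"green",(350,210,480,290)); print(onz(w,[(317,200)],18))
E
```

```text
time: 25.95
tool_pos: [489.5, 129.0, 141.1]
tcp_rot: [-179.8, -0.0, 84.0]
ft_force: [-0.2, -0.9, -0.7]
finger_gap: 85.5
row [ 0.331 -0.048  0.165] [-0.001  0.     0.002] turn deg 0.3
green {'c': [491.5, 255.6, 18.0], 'yaw': -6.2, 'bandsep': 145.5, 'blue': (37.1, 63)}
[[491.37229636 153.18722042  18.        ]]
```

View pics/w17.png

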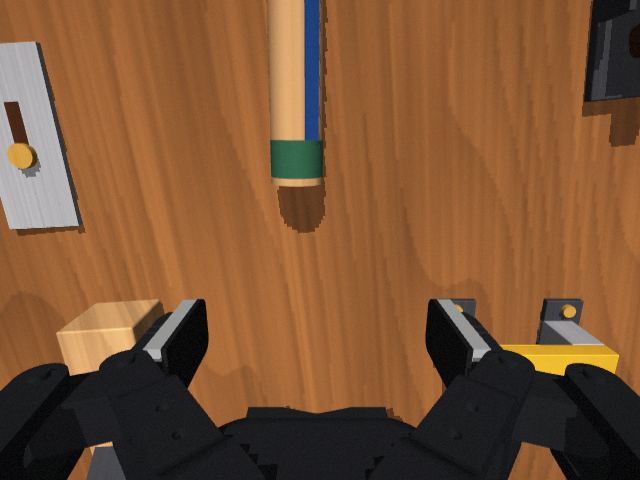

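The bar at wrist (297,160) has green bands, so it's the one I want. I'll go down over it with the jaws open.

```bash
python3 -m jog '[[0.15,-0.02,0.05,0,0,0],[0.28,-0.048,0.1,0,0,0.002],[0.33,-0.048,0.16,0,0,0.002],[0.33,-0.048,0.3,0,0,0.002],[0.33,-0.048,0.44,0,0,0.002],[0.33,-0.048,0.53,0,0,0.002],[0.33,-0.048,0.535,0,0,0.002],[0.33,-0.048,0.535,0,0,0.002]]' 1; python3 - <<'E'
from h import *
st(); go(486.4,211,6,83.7); w=snap("wrist","w18.png")
E
```

```text
time: 26.85
tool_pos: [487.7, 207.8, 9.0]
tcp_rot: [-179.9, 0.1, 83.4]
ft_force: [-0.0, -0.4, 0.6]
finger_gap: 85.2
t 26.9 tcp [487.7 207.8   9. ] rpy [-1.799e+02  1.000e-01  8.340e+01] F [-0.  -0.4  0.6] gap 85.2
row [ 0.012 -0.006  0.012] [-0.     0.    -0.002] turn deg 0.3
```

View pics/w18.png

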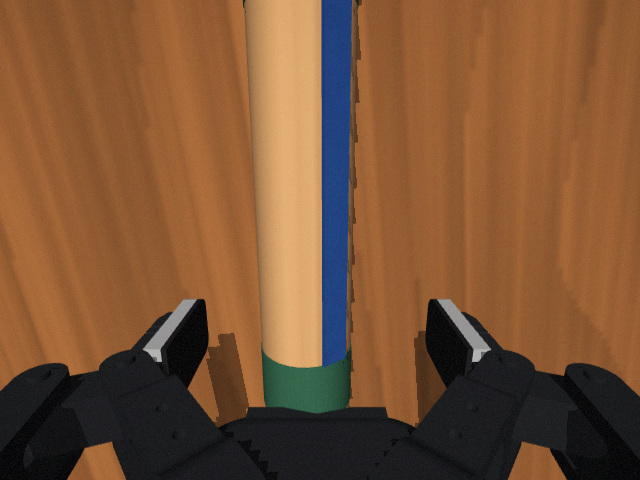

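```bash
python3 -m jog '[[0,0,0,0,0,0],[0,0,0.005,0,0,0],[0,0.01,0.01,0,0,0],[0,0.03,0.01,0,0,0],[0,0.055,0.01,0,0,0],[0,0.08,0.01,0,0,0],[0,0.105,0.01,0,0,0],[0,0.13,0.01,0,0,0],[0,0.15,0.01,0,0,0],[0,0.16,0.01,0,0,0]]' 0.62; python3 -m jog '[[0,0,0,0,0,0],[0,0,0,0,0,0],[0,0,0,0,0,0],[0,0,0,0,0,0],[0,0,0,0,0,0]]' 0 80; python3 - <<'E'
from h import *
w=snap("wrist","w19.png"); wroll(w); st()
E
```

```text
time: 27.9
tool_pos: [528.0, 204.7, 6.8]
tcp_rot: [180.0, -0.0, 83.4]
ft_force: [-0.6, -0.4, -0.6]
finger_gap: 52.6
time: 28.4
tool_pos: [527.5, 204.8, 7.1]
tcp_rot: [180.0, -0.0, 83.5]
ft_force: [0.1, -1.3, 4.2]
finger_gap: 33.4
red roll -8.5 deg n=7909 span -24..6 -> tool y shift 0.0107 units
t 28.4 tcp [527.5 204.9   7.1] rpy [180.   -0.   83.5] F [-0.4 -0.4  3.7] gap 33.6
```

View pics/w19.png

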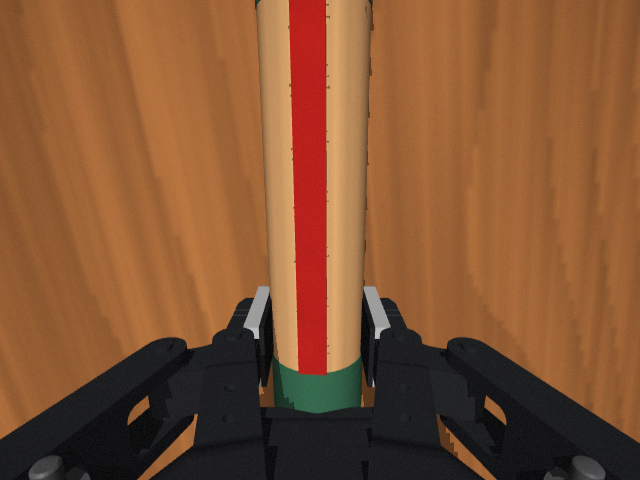

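Red reads about −8°, so I'll nudge it +2.6 mm.

```bash
python3 -m jog '[[0,0,0,0,0,0],[0,0,0,0,0,0],[0,0.006,0,0,0,0],[0,0.0105,0,0,0,0],[0,0.0105,0,0,0,0]]' 0.5; python3 -m jog '[[0,0,0,0,0,0],[0,0,0,0,0,0],[0,0,0,0,0,0],[0,0,0,0,0,0],[0,0,0,0,0,0]]' 0 80; python3 - <<'E'
from h import *
w=snap("wrist"); wroll(w); st(); go(540,90,85,84.4)
s=snap("scene"); bar(s,"green",(300,190,480,290))
E
```

```text
time: 28.95
tool_pos: [530.0, 204.5, 6.7]
tcp_rot: [-180.0, 0.0, 83.5]
ft_force: [-0.6, -0.6, 0.3]
finger_gap: 43.0
time: 29.45
tool_pos: [530.1, 204.6, 7.1]
tcp_rot: [180.0, -0.0, 83.5]
ft_force: [-0.8, -1.5, 4.5]
finger_gap: 33.7
red roll -3.8 deg n=7969 span -19..11 -> tool y shift 0.0047 units
t 29.5 tcp [530.1 204.6   7.1] rpy [180.   -0.   83.5] F [-1.5 -0.1  5.4] gap 33.6
row [-0.451  0.092 -0.312] [ 0.    -0.    -0.005] turn deg 0.9
green {'c': [537.8, 251.0, 18.0], 'yaw': -5.5, 'bandsep': 146.1, 'red': (-1.5, 93)}
```

```bash
python3 -m jog '[[0,0,-0.1,0,0,0],[0,0,-0.25,0,0,0],[-0.03,0,-0.33,0,0,0],[-0.12,0,-0.33,0,0,-0.005],[-0.26,0,-0.33,0,0,-0.005],[-0.42,0,-0.33,0,0,-0.005],[-0.58,0,-0.33,0,0,-0.005],[-0.74,0,-0.33,0,0,-0.005],[-0.86,0,-0.33,0,0,-0.005],[-0.92,0,-0.33,0,0,-0.005]]'; python3 - <<'E'
from h import *
st(); go(622.5,-147,85,84.4)
E
```

```text
time: 30.55
tool_pos: [502.9, -26.2, 88.7]
tcp_rot: [-179.9, 0.0, 84.2]
ft_force: [0.1, 0.7, -1.3]
finger_gap: 33.6
t 30.6 tcp [502.9 -26.2  88.7] rpy [-179.9    0.    84.2] F [ 0.1  0.7 -1.3] gap 33.6
row [-0.433  0.524  0.014] [-0.     0.    -0.001] turn deg 0.2
```

```bash
python3 -m jog '[[-0.1,0.02,0,0,0,-0.001],[-0.24,0.08,0,0,0,-0.001],[-0.35,0.18,0,0,0,-0.001],[-0.42,0.3,0,0,0,-0.001],[-0.433,0.42,0,0,0,-0.001],[-0.433,0.5,0,0,0,-0.001],[-0.433,0.524,0,0,0,-0.001],[-0.433,0.524,0.1,0,0,-0.001],[-0.433,0.524,0.22,0,0,-0.001],[-0.433,0.524,0.26,0,0,-0.001]]';  python3 - <<'E'
from h import *
q=st(); g=np.array([639.5,23]);t=np.radians(-5.6)
print("tool offset",(q["tool_pos"][:2]-g)@[np.cos(t),np.sin(t)],"along",(q["tool_pos"][:2]-g)@[-np.sin(t),np.cos(t)]); go(622.5,-147,7,84.4)
E
```

```text
time: 31.55
tool_pos: [620.3, -143.0, 20.1]
tcp_rot: [-179.6, -0.1, 84.6]
ft_force: [-0.5, 0.3, -2.7]
finger_gap: 33.9
t 31.6 tcp [ 620.3 -143.    20.1] rpy [-1.796e+02 -1.000e-01  8.460e+01] F [-0.5  0.3 -2.7] gap 33.9
tool offset -2.9553970390795543 along -167.0439846247021
row [-0.015  0.011  0.052] [-0.002 -0.     0.001] turn deg 0.4
```

```bash
python3 -m jog '[[-0.015,0.008,0.02,0,0,0],[-0.015,0.008,0.04,0,0,0],[-0.015,0.008,0.048,0,0,0],[-0.015,0.008,0.048,0,0,0]]';  python3 - <<'E'
from h import *
w=snap("wrist","w20.png"); wroll(w)
q=st(); g=np.array([639.5,23]);t=np.radians(-5.6)
print("tool offset",(q["tool_pos"][:2]-g)@[np.cos(t),np.sin(t)],"along",(q["tool_pos"][:2]-g)@[-np.sin(t),np.cos(t)])
s=snap("scene","s20.png",(220,180,380,310),5)
E
```

```text
time: 31.95
tool_pos: [625.7, -148.7, 13.2]
tcp_rot: [179.9, 0.0, 84.5]
ft_force: [-1.7, -0.3, -1.9]
finger_gap: 33.6
red roll -4.0 deg n=7948 span -19..11 -> tool y shift 0.0050 units
t 32.0 tcp [ 625.7 -148.7   13.4] rpy [179.9   0.   84.5] F [ 0.2  0.5 -1.8] gap 33.6
tool offset 3.064990727859778 along -172.22803069203735
```

View pics/s20.png

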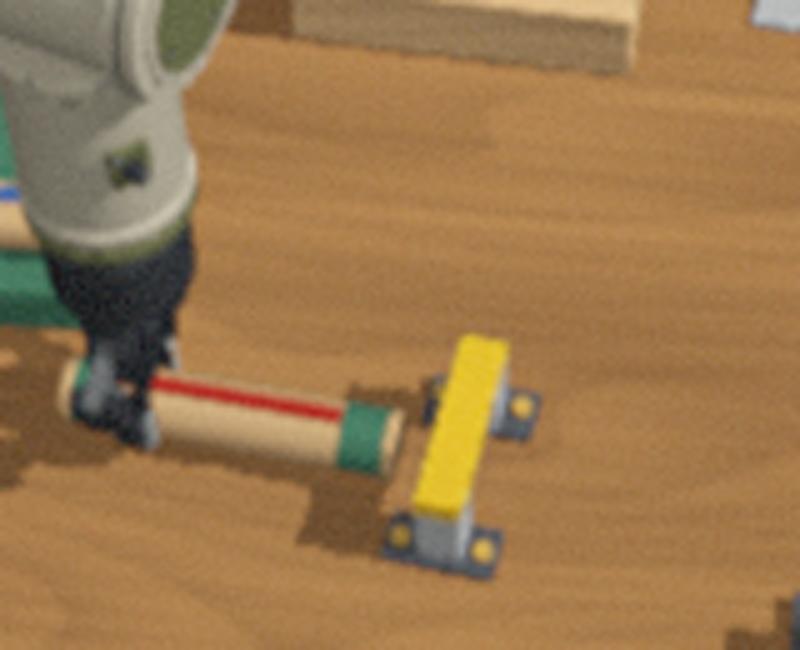

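View pics/w20.png

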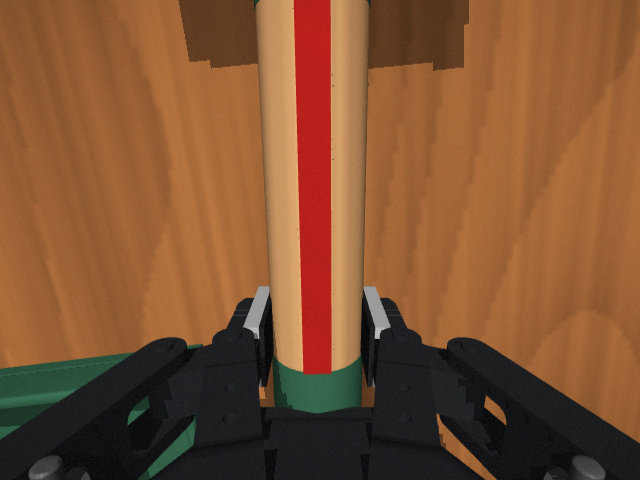

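```bash
python3 -m jog '[[0,-0.012,0.02,0,0,0],[0,-0.012,0.025,0,0,0],[0,-0.012,0.025,0,0,0],[0.08,-0.012,0.025,0,0,0],[0.16,-0.012,0.025,0,0,0],[0.25,-0.012,0.025,0,0,0],[0.34,-0.012,0.025,0,0,0],[0.43,-0.012,0.025,0,0,0],[0.48,-0.012,0.025,0,0,0],[0.5,-0.012,0.025,0,0,0]]';python3 -m jog '[[0,0,0,0,0,0],[0,0,0,0,0,0],[0,0,0,0,0,0],[0,0,0,0,0,0],[0,0,0,0,0,0],[0,0,0,0,0,0],[0,0,0,0,0,0],[0,0,0,0,0,0],[0,0,0,0,0,0],[0,0,0,0,0,0]]'; python3 - <<'E'
from h import *
s=snap("scene","s21.png",(240,200,360,310),6);  wroll(snap("wrist","w21.png")); st()
E
```

```text
time: 33.05
tool_pos: [634.8, -23.4, 7.1]
tcp_rot: [179.9, 0.0, 84.6]
ft_force: [-0.7, -5.6, 5.3]
finger_gap: 33.3
time: 34.05
tool_pos: [634.9, -23.1, 7.1]
tcp_rot: [179.9, -0.1, 84.6]
ft_force: [-0.0, 4.6, 6.0]
finger_gap: 33.7
red roll -4.5 deg n=5032 span -20..11 -> tool y shift 0.0057 units
t 34.1 tcp [634.9 -23.1   7.1] rpy [ 1.799e+02 -1.000e-01  8.450e+01] F [0.5 3.9 6.2] gap 33.3
```

View pics/s21.png

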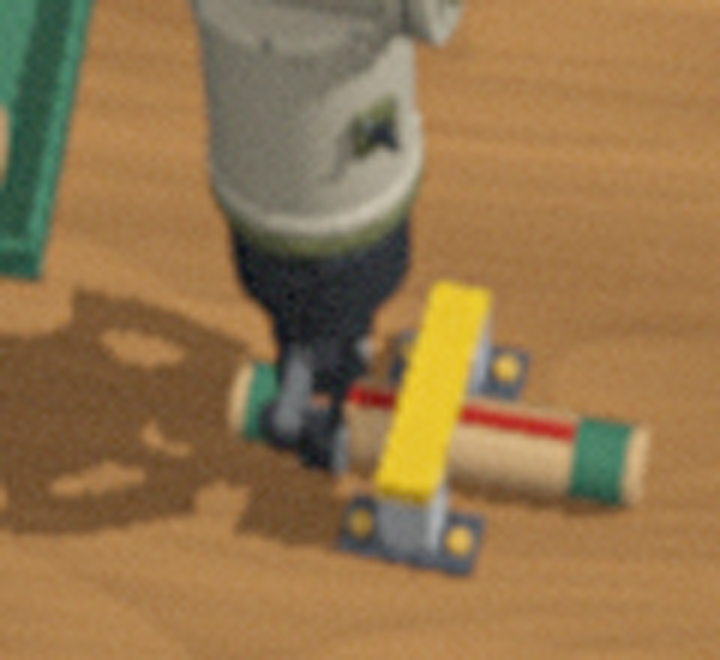

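View pics/w21.png

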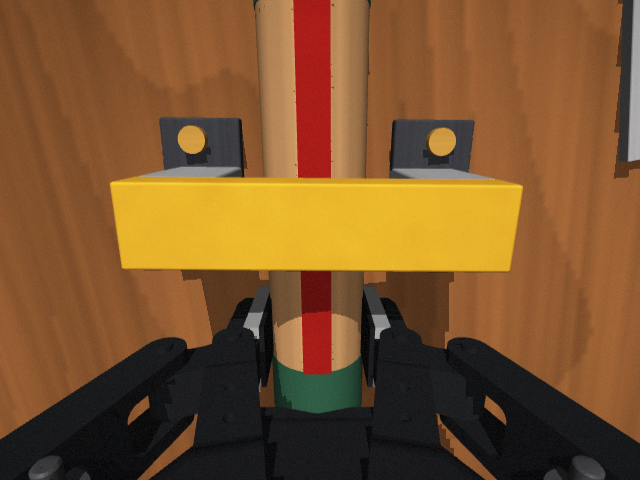

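```bash
python3 -m jog '[[-0.06,0,0,0,0,0],[-0.15,0,0,0,0,0],[-0.24,0,0,0,0,0],[-0.33,0,0,0,0,0],[-0.42,0,0,0,0,0],[-0.48,0,0,0,0,0],[-0.5,0,0,0,0,0],[-0.5,0,-0.1,0,0,0],[-0.5,0,-0.24,0,0,0],[-0.5,0,-0.3,0,0,0]]'; python3 - <<'E'
from h import *
q=st(); go(545,-85,85,84.4)
E
```

```text
time: 35.15
tool_pos: [623.4, -149.0, 83.9]
tcp_rot: [179.8, 0.0, 84.5]
ft_force: [1.4, -0.5, -1.3]
finger_gap: 33.3
t 35.1 tcp [ 623.4 -149.    83.9] rpy [179.8   0.   84.5] F [ 1.4 -0.5 -1.3] gap 33.3
row [ 0.225 -0.336 -0.005] [0.001 0.    0.001] turn deg 0.2
```

```bash
python3 -m jog '[[0.03,-0.08,0,0,0,0],[0.1,-0.2,0,0,0,0],[0.18,-0.3,0,0,0,0],[0.225,-0.336,0,0,0,0],[0.225,-0.336,0,0,0,0],[0.225,-0.336,0.1,0,0,0],[0.225,-0.336,0.2,0,0,0],[0.225,-0.336,0.27,0,0,0],[0.225,-0.336,0.28,0,0,0],[0.225,-0.336,0.28,0,0,0]]'; python3 - <<'E'
from h import *
q=st()
E
```

```text
time: 36.15
tool_pos: [543.9, -84.6, 10.6]
tcp_rot: [-179.9, -0.0, 84.5]
ft_force: [0.2, -0.1, -1.5]
finger_gap: 33.6
t 36.1 tcp [543.9 -84.6  10.6] rpy [-179.9   -0.    84.5] F [ 0.2 -0.1 -1.5] gap 33.6
```

```bash
python3 -m jog '[[0,0,0.012,0,0,0],[0,0,0.012,0,0,0],[0,0,0.012,0,0,0]]'; python3 -m jog '[[0,0,0,0,0,0],[0,0,0,0,0,0],[0,0,0.005,0,0,0],[0,-0.01,0.005,0,0,0],[0,-0.03,0.005,0,0,0]]' 0.62; python3 - <<'E'
from h import *
q=st();s=snap("scene","s22.png",(220,180,380,310),5);w=snap("wrist","w22.png"); wroll(w)
E
```

```text
time: 36.45
tool_pos: [544.6, -84.4, 8.9]
tcp_rot: [179.9, 0.0, 84.5]
ft_force: [0.3, 0.1, -1.8]
finger_gap: 33.5
time: 36.95
tool_pos: [536.3, -83.5, 6.8]
tcp_rot: [180.0, 0.0, 84.5]
ft_force: [-0.8, 0.4, -0.1]
finger_gap: 52.8
t 37.0 tcp [536.3 -83.5   6.8] rpy [180.    0.   84.5] F [-0.8  0.4 -0.1] gap 52.8
red roll 17.4 deg n=8003 span 2..35 -> tool y shift -0.0218 units
```

View pics/w22.png

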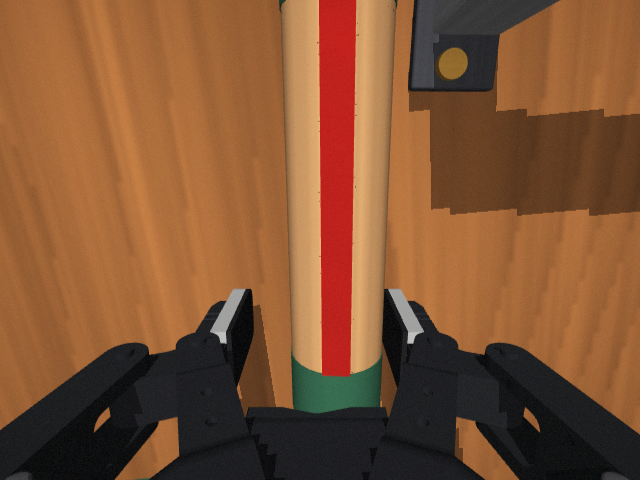

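```bash
python3 -m jog '[[0,-0.025,0,0,0,0],[0,-0.05,0,0,0,0],[0,-0.075,0,0,0,0],[0,-0.1,0,0,0,0],[0,-0.125,0,0,0,0],[0,-0.15,0,0,0,0],[0,-0.17,0,0,0,0],[0,-0.185,0,0,0,0],[0,-0.19,0,0,0,0]]'; python3 -m jog '[[0,0,0,0,0,0],[0,0,0,0,0,0],[0,0,0,0,0,0],[0,0,0,0,0,0],[0,0,0,0,0,0]]' 0 80; python3 - <<'E'
from h import *
w=snap("wrist","w23.png"); wroll(w); st()
E
```

```text
time: 37.95
tool_pos: [488.6, -78.9, 6.8]
tcp_rot: [-180.0, -0.0, 84.5]
ft_force: [-0.5, 0.1, 0.5]
finger_gap: 52.8
time: 38.45
tool_pos: [489.7, -79.1, 7.4]
tcp_rot: [180.0, 0.0, 84.5]
ft_force: [-1.3, 0.4, 5.6]
finger_gap: 33.8
blue roll 9.5 deg n=7809 span -5..25 -> tool y shift -0.0119 units
t 38.5 tcp [489.7 -79.1   7.4] rpy [180.    0.   84.5] F [-1.5  0.9  5.8] gap 33.3
```

View pics/w23.png

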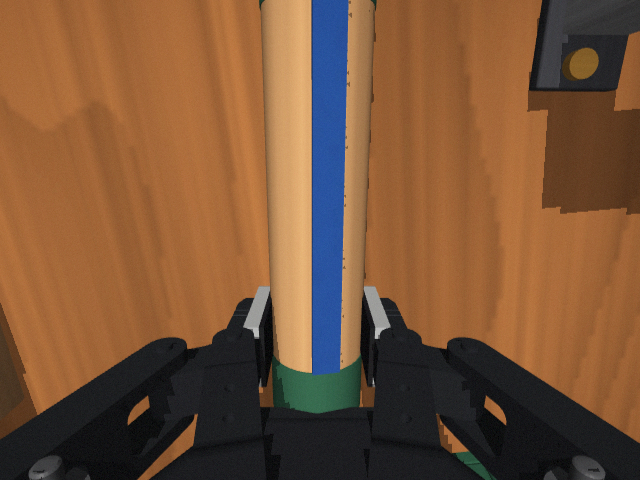

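```bash
python3 -m jog '[[0,0,0,0,0,0],[0,0,0,0,0,0],[0,-0.006,0,0,0,0],[0,-0.013,0,0,0,0],[0,-0.013,0,0,0,0]]' 0.5; python3 -m jog '[[0,0,0,0,0,0],[0,0,0,0,0,0],[0,0,0,0,0,0],[0,0,0,0,0,0],[0,0,0,0,0,0]]' 0 80; python3 - <<'E'
from h import *
w=snap("wrist"); wroll(w); st(); go(622.5,-147,85,84.4)
E
```

```text
time: 39.0
tool_pos: [485.4, -78.6, 6.6]
tcp_rot: [-180.0, -0.0, 84.5]
ft_force: [-0.8, -0.2, -0.0]
finger_gap: 43.1
time: 39.5
tool_pos: [486.0, -78.7, 7.2]
tcp_rot: [180.0, 0.0, 84.5]
ft_force: [-1.5, -0.0, 5.8]
finger_gap: 34.0
blue roll 1.0 deg n=7815 span -14..16 -> tool y shift -0.0013 units
t 39.5 tcp [486.  -78.7   7.1] rpy [180.    0.   84.5] F [-1.8  0.4  5.7] gap 33.7
row [-0.22   0.57  -0.311] [0.    0.    0.001] turn deg 0.1
```

```bash
python3 -m jog '[[0,0,-0.1,0,0,0],[0,0,-0.24,0,0,0],[-0.05,0.04,-0.31,0,0,0],[-0.14,0.14,-0.31,0,0,0],[-0.2,0.27,-0.31,0,0,0],[-0.22,0.41,-0.31,0,0,0],[-0.22,0.52,-0.31,0,0,0],[-0.22,0.567,-0.31,0,0,0],[-0.22,0.567,-0.3,0,0,0],[-0.22,0.567,-0.2,0,0,0]]'; python3 -m jog '[[0,0,0.08,0,0,0],[0,0,0.16,0,0,0],[0,0,0.18,0,0,0],[0,0,0.18,0,0,0]]'; python3 - <<'E'
from h import *
w=snap("wrist","w24.png"); wroll(w)
q=st(); g=np.array([639.5,23]);t=np.radians(-5.6)
print("tool offset",(q["tool_pos"][:2]-g)@[np.cos(t),np.sin(t)],"along",(q["tool_pos"][:2]-g)@[-np.sin(t),np.cos(t)])
s=snap("scene","s24.png",(220,180,380,310),5)
E
```

```text
time: 40.55
tool_pos: [624.0, -147.6, 59.4]
tcp_rot: [179.7, 0.1, 84.6]
ft_force: [0.3, -0.5, -1.4]
finger_gap: 33.7
time: 40.95
tool_pos: [619.9, -146.4, 10.3]
tcp_rot: [-179.8, -0.0, 84.5]
ft_force: [0.1, 0.2, -2.0]
finger_gap: 33.8
blue roll -2.7 deg n=7815 span -18..12 -> tool y shift 0.0034 units
t 41.0 tcp [ 621.1 -146.8   11.8] rpy [-180.    -0.    84.5] F [-0.2 -0.5 -1.2] gap 33.7
tool offset -1.6949074868807459 along -170.767409631194
```

View pics/s24.png

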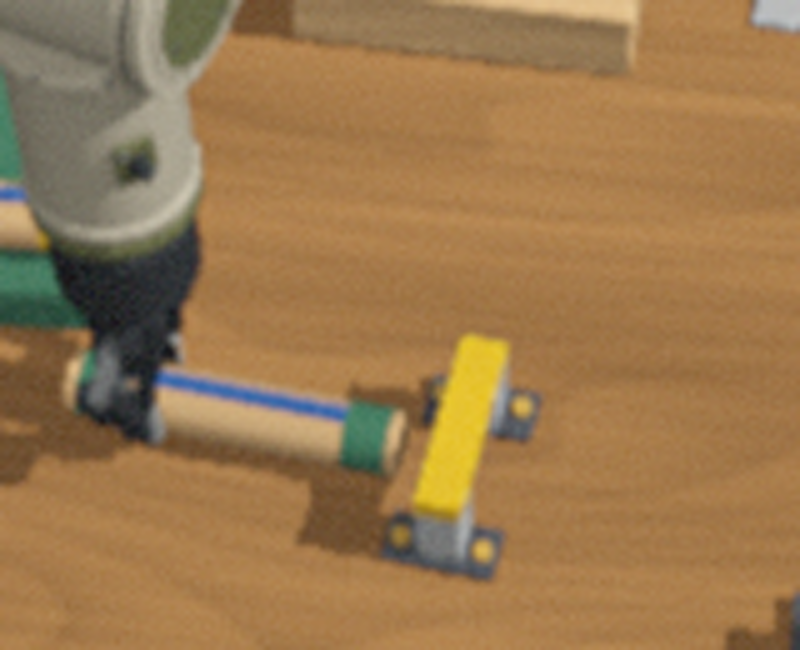

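View pics/w24.png

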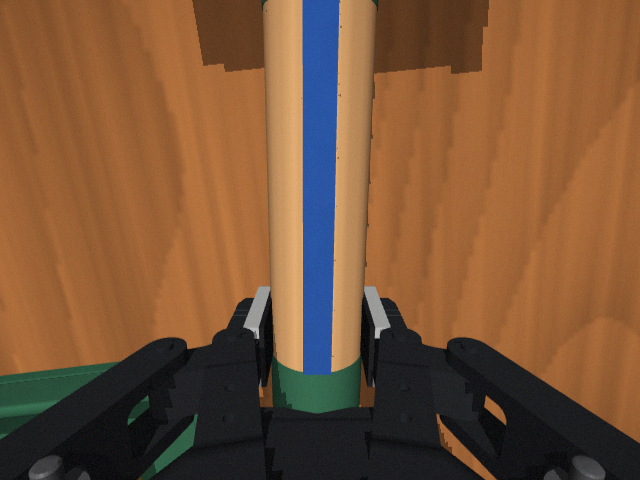

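```bash
python3 -m jog '[[0,0,0.01,0,0,0],[0,0.002,0.018,0,0,0],[0,0.002,0.018,0,0,0],[0.08,0.002,0.018,0,0,0],[0.16,0.002,0.018,0,0,0],[0.25,0.002,0.018,0,0,0],[0.34,0.002,0.018,0,0,0],[0.43,0.002,0.018,0,0,0],[0.48,0.002,0.018,0,0,0],[0.5,0.002,0.018,0,0,0]]';python3 -m jog '[[0,0,0,0,0,0],[0,0,0,0,0,0],[0,0,0,0,0,0],[0,0,0,0,0,0],[0,0,0,0,0,0],[0,0,0,0,0,0],[0,0,0,0,0,0],[0,0,0,0,0,0],[0,0,0,0,0,0],[0,0,0,0,0,0]]'; python3 - <<'E'
from h import *
s=snap("scene","s25.png",(240,200,360,310),6);  wroll(snap("wrist","w25.png")); st()
E
```

```text
time: 42.05
tool_pos: [634.3, -21.4, 7.5]
tcp_rot: [180.0, -0.0, 84.6]
ft_force: [-0.7, -0.8, -1.2]
finger_gap: 33.2
time: 43.05
tool_pos: [634.1, -22.5, 7.3]
tcp_rot: [-180.0, -0.0, 84.5]
ft_force: [-0.2, -0.3, -0.8]
finger_gap: 33.6
blue roll 1.0 deg n=4894 span -14..16 -> tool y shift -0.0013 units
t 43.1 tcp [634.1 -22.5   7.3] rpy [180.    0.   84.5] F [-0.4 -0.4 -1.6] gap 33.7
```

View pics/s25.png

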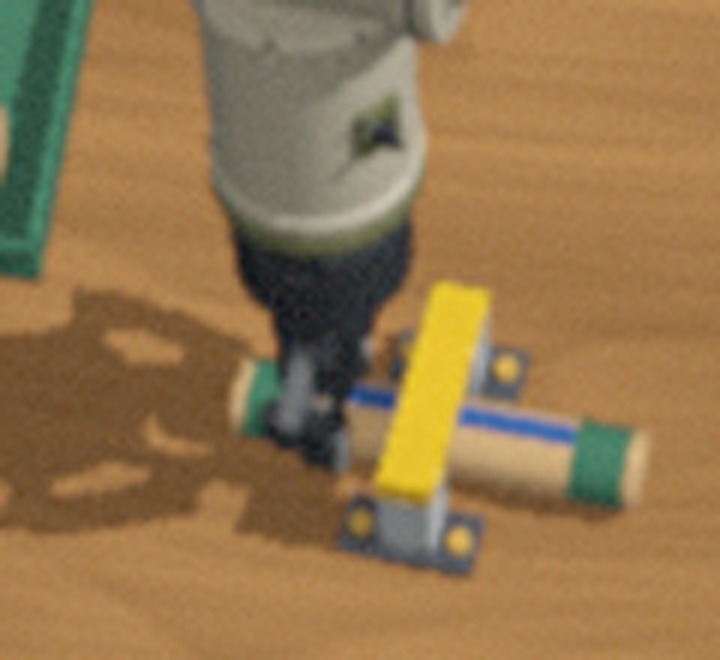

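View pics/w25.png

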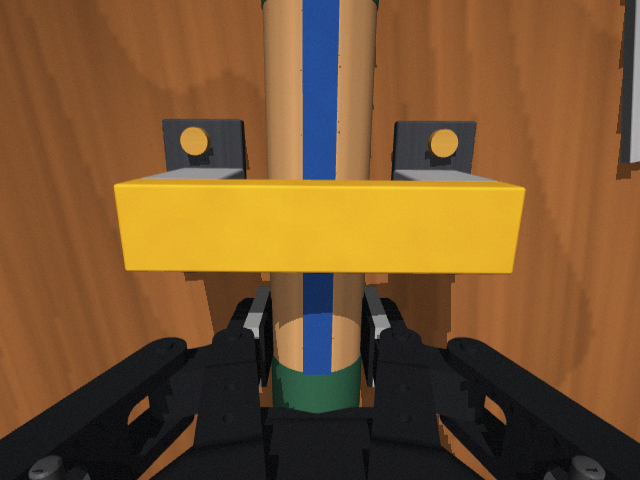

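```bash
python3 -m jog '[[-0.06,0,0,0,0,0],[-0.15,0,0,0,0,0],[-0.24,0,0,0,0,0],[-0.33,0,0,0,0,0],[-0.42,0,0,0,0,0],[-0.48,0,0,0,0,0],[-0.5,0,0,0,0,0],[-0.5,0,-0.1,0,0,0],[-0.5,0,-0.24,0,0,0],[-0.5,0,-0.32,0,0,0]]'; python3 - <<'E'
from h import *
q=st(); go(447,-339,90,92.7); import h; h.BZ=6; bar(snap("scene"),"yellow",(150,170,260,250))
E
```

```text
time: 44.15
tool_pos: [623.2, -146.9, 89.9]
tcp_rot: [179.9, 0.0, 84.6]
ft_force: [0.9, -0.7, -0.5]
finger_gap: 33.9
t 44.1 tcp [ 623.2 -146.9   89.9] rpy [179.9   0.   84.6] F [ 0.9 -0.7 -0.5] gap 33.9
row [-0.832 -0.629 -0.002] [ 0.001  0.    -0.045] turn deg 8.1
yellow {'c': [521.0, -294.8, 24.0], 'yaw': -1.0, 'bandsep': 142.7, 'blue': (-18.9, 36)}
```

```bash
python3 -m jog '[[-0.06,-0.06,0,0,0,-0.005],[-0.18,-0.16,0,0,0,-0.015],[-0.32,-0.27,0,0,0,-0.025],[-0.46,-0.38,0,0,0,-0.035],[-0.6,-0.48,0,0,0,-0.045],[-0.72,-0.57,0,0,0,-0.045],[-0.8,-0.61,0,0,0,-0.045],[-0.832,-0.629,0,0,0,-0.045],[-0.832,-0.629,0,0,0,-0.045],[-0.832,-0.629,0,0,0,-0.045]]'; python3 - <<'E'
from h import *
q=st(); go(447,-339,13.5,92.7); s=snap("scene","s26.png",(130,140,300,310),4); import h; h.BZ=6; h.bar(s,"yellow",(150,170,260,250))
E
```

```text
time: 45.2
tool_pos: [446.4, -338.1, 86.8]
tcp_rot: [-180.0, -0.1, 92.7]
ft_force: [0.6, -0.6, -1.4]
finger_gap: 33.9
t 45.2 tcp [ 446.4 -338.1   86.8] rpy [-1.80e+02 -1.00e-01  9.27e+01] F [ 0.6 -0.6 -1.4] gap 33.9
row [-0.004  0.002  0.293] [-0. -0. -0.] turn deg 0.1
yellow {'c': [516.8, -292.8, 24.0], 'yaw': 2.3, 'bandsep': 147.0, 'blue': (-4.4, 40)}
```

View pics/s26.png

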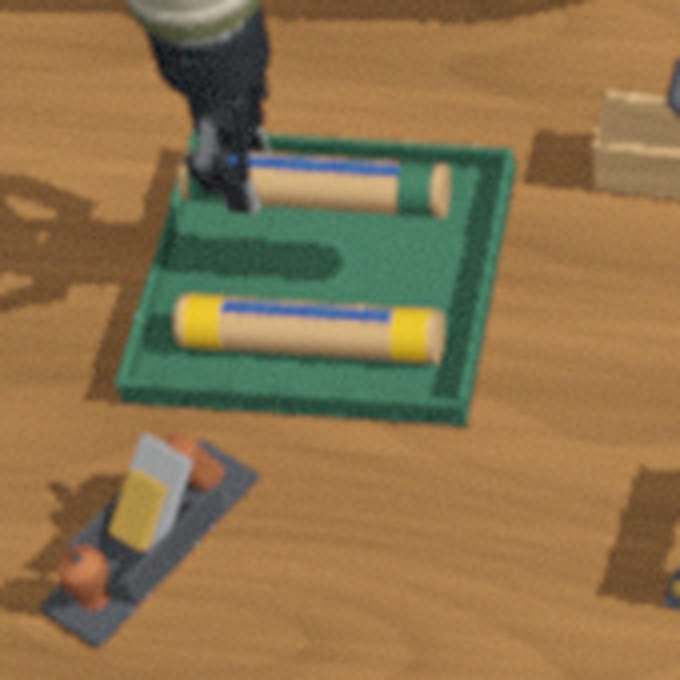

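```bash
python3 -m jog '[[0,0,0.08,0,0,0],[0,0,0.17,0,0,0],[0,0,0.24,0,0,0],[0,0,0.28,0,0,0],[0,0,0.29,0,0,0],[0,0,0.29,0,0,0],[0,0,0.29,0,0,0]]'; python3 -m jog '[[0,0,0,0,0,0],[0,0,0,0,0,0],[0,0,0,0,0,0],[0,0,0,0,0,0],[0,0,0,0,0,0],[0,0,-0.1,0,0,0],[0,0,-0.25,0,0,0],[0,0,-0.4,0,0,0],[0,0,-0.55,0,0,0],[0,0,-0.55,0,0,0]]' 0.6;  python3 - <<'E'
from h import *
st(); go(330,-450,200); w=snap("wrist","w27.png")
E
```

```text
time: 45.95
tool_pos: [446.8, -339.5, 15.9]
tcp_rot: [179.9, 0.1, 92.7]
ft_force: [-0.1, 0.3, -0.7]
finger_gap: 33.7
time: 46.95
tool_pos: [448.8, -341.8, 159.4]
tcp_rot: [179.6, 0.4, 92.6]
ft_force: [1.2, -0.7, 0.4]
finger_gap: 50.7
t 47.0 tcp [ 448.8 -341.8  159.4] rpy [179.6   0.4  92.6] F [ 1.2 -0.7  0.4] gap 50.7
row [-0.412 -0.494 -0.163] [0.002 0.002 0.   ] turn deg 0.6
```

View pics/w27.png

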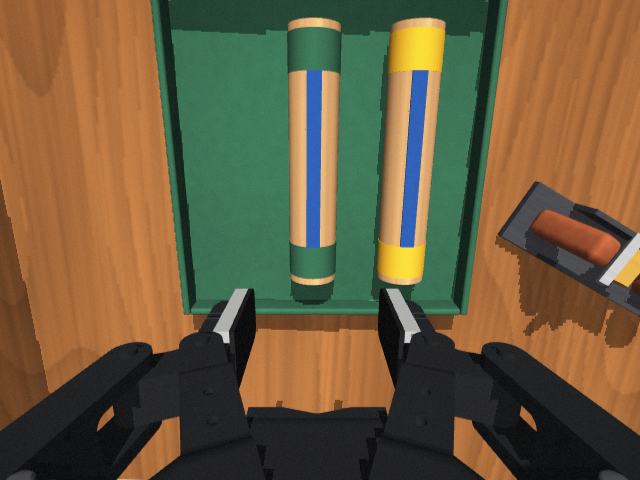

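Both bars lie flat and apart in the tray: green at wrist (314,150), yellow at (412,150). One final full-scene check after a rest.

```bash
python3 -m jog '[[-0.15,-0.1,-0.1,0,0,0],[-0.25,-0.2,-0.2,0,0,0],[-0.25,-0.2,-0.2,0,0,0],[-0.25,-0.2,-0.2,0,0,0],[-0.25,-0.2,-0.2,0,0,0],[-0.25,-0.2,-0.2,0,0,0],[-0.25,-0.2,-0.2,0,0,0],[-0.25,-0.2,-0.2,0,0,0]]'; python3 - <<'E'
from h import *
st(); s=snap("scene","s28.png"); d=snap("side","d28.png"); import h; h.BZ=6; h.bar(s,"yellow",(150,170,260,250)); h.bar(s,"green",(177,182,250,207))
a=cv2.imread("pics/scene0.png"); diff=cv2.absdiff(a,s["bgr"]).max(2)
for n,(x0,y0,x1,y1) in {"smoother":(372,290,468,332),"block":(138,246,198,302),"iron":(303,313,362,340)}.items(): print(n,diff[y0:y1,x0:x1].mean().round(1))
E
```

```text
time: 47.8
tool_pos: [399.1, -403.1, 201.7]
tcp_rot: [-180.0, -0.0, 92.7]
ft_force: [0.6, 0.3, 1.3]
finger_gap: 51.0
t 47.8 tcp [ 399.1 -403.1  201.7] rpy [-180.    -0.    92.7] F [0.6 0.3 1.3] gap 51.0
yellow {'c': [516.6, -292.8, 24.0], 'yaw': 2.5, 'bandsep': 146.9, 'blue': (-3.7, 40)}Traceback (most recent call last):
  File "<stdin>", line 2, in <module>
  File "h.py", line 35, in bar
    P=onz(s,c[ii],BZ+18); ctr=P.mean(0); a=P[0]-P[1]; L=np.linalg.norm(a); a/=L
                                                ~^^^
IndexError: index 1 is out of bounds for axis 0 with size 1
```

View pics/s28.png

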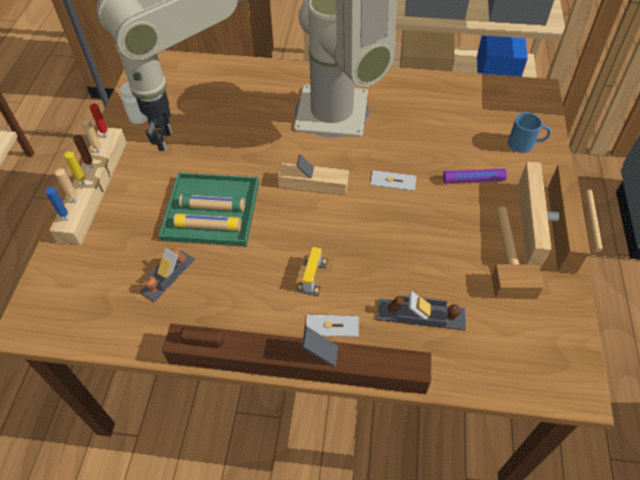

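View pics/d28.png

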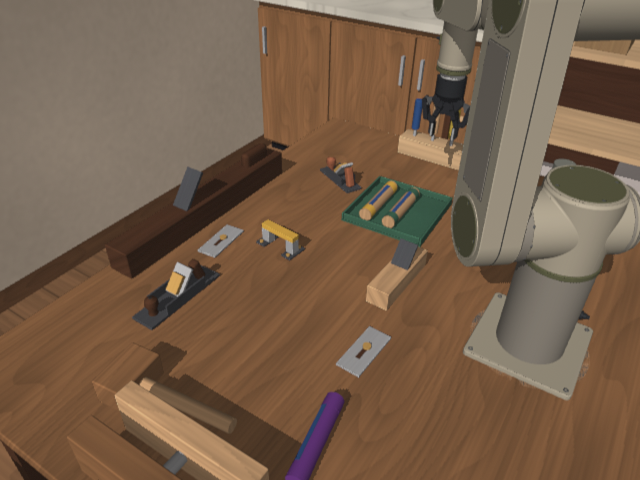

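Both views show the two bars in the tray at scene (207,222) and (212,202), and no black bar anywhere. I'll compare the bystanders with the first picture, then hand in.

```bash
python3 - <<'E'
from h import *
a=cv2.imread("pics/scene0.png"); b=cv2.imread("pics/s28.png"); diff=cv2.absdiff(a,b).max(2)
for n,(x0,y0,x1,y1) in {"smoother":(372,290,468,332),"block":(138,246,198,302),"iron":(303,313,362,340),"bench ref":(480,330,560,380)}.items(): print(n,diff[y0:y1,x0:x1].mean().round(1))
print(r.hand_in())
E
```

```text
smoother 4.7
block 4.2
iron 3.2
bench ref 4.0
the job is handed in; nothing more can be done
None
```

I checked both bars that were there, yellow first and then green, and handed the job in at about 48 s. The black bar was not in any view.

- **Gauge passes:** Each bar went under the crossbar halfway with red on top, then again with blue on top, held about 0.8–1.4 s each time. The line was within about 5° of the top in every pass. I measured the halfway point only on yellow's red pass, where the bar's middle was within about 3 mm of the gauge centre. The other three passes I judged from the pictures.
- **Tray:** In the last pictures both bars lie flat, parallel and apart on the tray floor, let go, with the gripper well clear.
- **Bystanders:** The two planes and the plane iron match the first picture to within image noise (differences of 3–5, against 4 for bare bench).
- **Yellow slipped once:** After its first pass it slid about 25 mm along the grip, probably from brushing the end of the crossbar while being carried. I measured it again and took a new grip before the second pass. On the way to that first pass its rear end may also have touched the tray rim.
- **Failed check:** My last position reading of the green bar failed because the search window cut off one of its bands. I confirmed its place by eye in the scene, side and wrist pictures instead.

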